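# Make up two headlamp repair kits

## Robot

A 7-joint arm with a two-finger parallel gripper is mounted at the origin on the work surface. World frame = base frame: x ahead of the robot, y to its left, z up, the work surface at z = 0. Lengths are in m, angles in rad, forces in N, time in s.
With the tool pointing down it reaches from about 0.425 to 1.025 m from the base axis. Payload 9.4 kg.
Tool frame: the origin (TCP) lies between the finger pads; the fingertips stand 11 mm ahead of it and the grasp point (between the pads) lies 8 mm behind it; y points along the fingers, x is the direction in which the jaws open and shut, and the axes are right-handed (so a half turn about y gives the same grasp; the last joint's range is limited). The gripper opens to 85 mm and grips with 20 to 120 N. Pads are 22 mm wide; open, the fingers measure 114 mm over their backs; the gripper's body (76 mm by 85 mm) begins 54 mm behind the grasp point. The pads swing forward as they close: fully open they stand 13 mm farther back than shut.
Start: joints at [-1.297, 0.599, -0.003, 1.599, 0.002, 0.943, -0.08], TCP at [0.249, 0.681, 0.242] pointing down, gripper open.
Joint ranges: [-2.57, 2.57], [-0.35, 1.97], [-1.29, 1.29], [0.11, 2.56], [-1.05, 4.19], [0.11, 1.86], [-2.63, 2.63]. Speed limits (rad/s): [2.22, 2.22, 3.01, 3.01, 3.14, 3.14, 3.14].

## Interface

Orientations are given as a rotation vector (axis times angle).
In Python, from cell import robot, vision, ticket gives the robot as it stands.
- The arm moves only by the tool apply_moves, never from a script. Its argument "increments" is a list that holds one entry, the list of rows, each a list of 6 numbers: the shift along the tool's x, y, z in m, then the turn, a rotation vector about the tool's x, y, z in rad. A call has exactly 8 rows; each row shifts and turns the commanded pose from where the row before left it, along the tool's axes as they then stand; what a row does not reach is not made up. A row lasts 1/12 s, in which the tool goes at most 41.7 mm and 7.16 degrees, less where a joint would pass 70% of its speed; a pose out of reach is approached as far as the arm can. A call is refused whole if a number of a shift passes 0.0417 or a number of a turn 0.125, either way. A call with a gripper value outside its range is refused whole. "claw" is the finger opening in m, from 0 to 0.0854, set as the call begins (left out, the last holds). The fingers move at their own pace and stop on an object; "newtons" is the grip in N (left out, the last holds). Time passes only in rows, so rows that do not move let the fingers close, or fill a call up. It gives the time, the measured TCP pose, the force and the opening at its end, in the units of the state.
- robot.read_state(): the state, without advancing time (a new reading comes with each control period).
- vision.camera(name): name is "scene" or "side" or "wrist"; returns the picture (480x640x3 uint8, red, green, blue); there is no depth.
- vision.camera_params(name): a dict with "K" (3x3 intrinsics, pixels), "pose" (4x4, takes a point from camera to world coordinates); the wrist camera has in their place "mount" (4x4, takes a point from camera to tool coordinates, whose origin is the TCP and whose axes are the tool frame's). Camera axes: x right, y down, z forward; pixel columns grow to the right and rows downward; lengths in m; the calibration is good to about 2 mm. A picture is of the moment at which its call begins: read the wrist's pose just before it. camera_params takes no time and is no camera call.
- ticket.finish_job(): hands the job in, once; it reports no verdict.
The state is a dict: "time": time; "joint_pos": joint angles; "dq": joint speeds; "joint_efforts": joint torques, N m; "eef_pos": TCP position; "tcp_rot": TCP orientation; "contact_force": force on the tool from outside, world axes, zero at the start; "torque": the same for the moment, N m; "width": opening from 0.0 (shut) to 1.0 (fully open).
Only numpy, scipy, OpenCV 4.12 (cv2) and the standard library are available. Lean on these libraries where they do the work, as an engineer would, in place of code of your own. Each camera call takes 0.05 s, during which the arm holds its last target.

## Task

Make up the two headlamp repair kits. First complete the blue tray: the amber bulb in its small white-floored cell and the black rubber dust cap in its large cell; only when that is done, start on the parts for the green tray: the clear bulb in its small white-floored cell, and both the aluminium bracket and the brass adjuster side by side in its large cell. Stand every part upright and flat on the tray floor, do not drop or topple any bulb, and leave the red bulb where it is.

Things in the scene. Friction and masses are not known exactly. Their poses are not given: they have to be found in the camera images.
- blue_tray: Blue kit tray, held fast to the table by its magnet (it never moves). Outside 86 mm along its x, 210 mm along its y, 16 mm high; walls 3 mm, floor 4 mm thick. Origin at the centre of its underside, z up. A cross wall divides it into a small cell with a white floor, inner y from 36 to 102 mm, and a large cell with a blue floor, inner y from -102 to 33 mm; both cells are 80 mm wide, x from -40 to 40 mm.
- green_tray: Green kit tray, held fast to the table by its magnet (it never moves). Outside 86 mm along its x, 210 mm along its y, 16 mm high; walls 3 mm, floor 4 mm thick. Origin at the centre of its underside, z up. A cross wall divides it into a small cell with a white floor, inner y from -102 to -36 mm, and a large cell with a green floor, inner y from -33 to 102 mm; both cells are 80 mm wide, x from -40 to 40 mm.
- amber_bulb: Indicator bulb in its holder, with amber (orange) glass. Stands upright on its foot. Origin at the centre of the foot's underside, z up, round about z: foot 44 mm diameter and 8 mm high, then a grey body 34 mm in diameter from 8 to 42 mm (grip here, about 36 mm up), then the glass, 27 mm in diameter, to 68.5 mm. About 60 g. For the blue tray.
- clear_bulb: Headlamp bulb in its holder, with pale, clear bluish-white glass. Stands upright on its foot. Origin at the centre of the foot's underside, z up, round about z: foot 44 mm diameter and 8 mm high, then a grey body 34 mm in diameter from 8 to 42 mm (grip here, about 36 mm up), then the glass, 27 mm in diameter, to 68.5 mm. About 60 g. For the green tray.
- red_bulb: Tail-lamp bulb in its holder, with red glass. Stands upright on its foot. Origin at the centre of the foot's underside, z up, round about z: foot 44 mm diameter and 8 mm high, then a grey body 34 mm in diameter from 8 to 42 mm (grip here, about 36 mm up), then the glass, 27 mm in diameter, to 68.5 mm. About 60 g. In neither kit: it stays where it stands.
- dust_cap: Black rubber dust cap, standing hub up: a disc 60 mm in diameter and 16 mm high, on it a round hub 28 mm in diameter up to 50 mm (grip the hub, about 38 mm up). Origin at the centre of its underside, z up, round about z. About 80 g. For the blue tray.
- adjuster: Brass beam adjuster, standing on its flange: flange 40 mm in diameter and 10 mm high, then a stem 24 to 26 mm in diameter up to 52 mm (grip the stem, about 38 mm up). Origin at the centre of its underside, z up, round about z. About 90 g. For the green tray.
- bracket: Aluminium T-bracket, standing on its foot: foot plate 60 mm along its x, 40 mm along its y, 6 mm high; on its middle line an upright web 60 mm along x, 10 mm thick along y, up to 54 mm (grip the web across its thickness, about 38 mm up). Origin at the centre of the foot's underside, z up. About 140 g. For the green tray: its foot and the adjuster's flange fit in the large cell side by side along the tray's length.
Not all that is in view belongs to the job. Leave any purple look-alike of the clear_bulb alone.

How it is judged:
On the way, in this order (a step that is already met when the one before it is completed fails the run):
1. the blue kit is complete, its parts released, standing and at rest in their cells, while the three parts of the green kit have not yet been moved by more than 40 mm (y of amber_bulb in the frame of blue_tray between 0.036 and 0.102 m and x of amber_bulb in the frame of blue_tray between -0.04 and 0.04 m and z of amber_bulb in the frame of blue_tray between -0.002 and 0.008 m and angle between each of amber_bulb, dust_cap's own z axis and vertical below 0.12 rad and linear speed of each of amber_bulb, dust_cap below 0.03 m/s and contact force between the fingers and amber_bulb below 0.1 N and y of dust_cap in the frame of blue_tray between -0.102 and 0.033 m and x of dust_cap in the frame of blue_tray between -0.04 and 0.04 m and z of dust_cap in the frame of blue_tray between -0.002 and 0.008 m and contact force between the fingers and dust_cap below 0.1 N and distance of each of clear_bulb, bracket, adjuster from where it was at the start of the episode below 0.04 m), for 0.2 s.
2. the green kit is complete too, its parts released, standing and at rest in their cells (y of amber_bulb in the frame of blue_tray between 0.036 and 0.102 m and x of amber_bulb in the frame of blue_tray between -0.04 and 0.04 m and z of amber_bulb in the frame of blue_tray between -0.002 and 0.008 m and angle between each of amber_bulb, dust_cap, clear_bulb, bracket, adjuster's own z axis and vertical below 0.12 rad and linear speed of each of amber_bulb, dust_cap, clear_bulb, bracket, adjuster below 0.03 m/s and contact force between the fingers and amber_bulb below 0.1 N and y of dust_cap in the frame of blue_tray between -0.102 and 0.033 m and x of dust_cap in the frame of blue_tray between -0.04 and 0.04 m and z of dust_cap in the frame of blue_tray between -0.002 and 0.008 m and contact force between the fingers and dust_cap below 0.1 N and y of clear_bulb in the frame of green_tray between -0.102 and -0.036 m and x of clear_bulb in the frame of green_tray between -0.04 and 0.04 m and z of clear_bulb in the frame of green_tray between -0.002 and 0.008 m and contact force between the fingers and clear_bulb below 0.1 N and y of bracket in the frame of green_tray between -0.033 and 0.102 m and x of bracket in the frame of green_tray between -0.04 and 0.04 m and z of bracket in the frame of green_tray between -0.002 and 0.008 m and contact force between the fingers and bracket below 0.1 N and y of adjuster in the frame of green_tray between -0.033 and 0.102 m and x of adjuster in the frame of green_tray between -0.04 and 0.04 m and z of adjuster in the frame of green_tray between -0.002 and 0.008 m and contact force between the fingers and adjuster below 0.1 N), for 0.2 s.
At the end, for the whole second after the job is handed in: Amber bulb in the white cell and dust cap in the large cell of the blue tray; clear bulb in the white cell, bracket and adjuster in the large cell of the green: base under 4 mm off the floor, within 0.12 rad of upright, released, under 0.03 m/s. Red bulb upright, moved under 30 mm (all of step 2 and distance of red_bulb from where it was at the start of the episode below 0.03 m and angle between red_bulb's own z axis and vertical below 0.12 rad); the robot touches nothing.
It fails at once if a bulb is dropped: it moves faster than 0.65 m/s while nothing of the robot touches it (a free fall of about 20 mm) ((linear speed of amber_bulb above 0.65 m/s and contact force between each of the fingers, the arm and amber_bulb below 0.02 N) or (linear speed of clear_bulb above 0.65 m/s and contact force between each of the fingers, the arm and clear_bulb below 0.02 N) or (linear speed of red_bulb above 0.65 m/s and contact force between each of the fingers, the arm and red_bulb below 0.02 N)).
It fails at once if a bulb is toppled (leans more than 1 rad) (angle between any of amber_bulb, clear_bulb, red_bulb's own z axis and vertical above 1 rad).
It fails at once if the red bulb is moved by more than 30 mm (distance of red_bulb from where it was at the start of the episode above 0.03 m).
It also fails if it takes over 115 s, if anything falls off the work surface, if the arm or the gripper's body presses on something with over 40 N, if the wrist force passes 120 N, or if a joint passes its speed limit or range.

## Working session

There is one attempt and no reset: what is moved stays moved. The work goes in short steps, Python scripts to look and compute and a tool call to move; the robot and the scene stay as the last step left them, time stands still between calls to the robot, and variables do not carry over. Pictures are saved under pics/ and viewed, and the job is handed in when it is done.

Besides the shell and the picture viewer there is one more tool, called after "Emit:" as name(argument=value, ...) on one line, values as JSON. apply_moves: Moves the arm, as the interface text tells. Its arguments: {"type":"object","properties":{"increments":{"type":"array"},"claw":{"type":"number"},"newtons":{"type":"number"}},"required":["increments"]}

```bash
ls; mkdir -p pics
python3 - <<'E'
from cell import robot, vision, ticket
import cv2, numpy as np
np.set_printoptions(precision=4,suppress=True)
print(robot.read_state())
for n in ["scene","side","wrist"]:
    im=vision.camera(n); cv2.imwrite(f"pics/{n}0.png",im[...,::-1])
    p=vision.camera_params(n); print(n,p)
E
```

```text
pics
{'time': 0.0, 'joint_pos': array([-1.2967,  0.6001, -0.0026,  1.6001,  0.0018,  0.9429, -0.0798]), 'dq': array([-0.0019, -0.0004, -0.0022, -0.0015,  0.0016, -0.0003, -0.0003]), 'joint_efforts': array([ -0.0014, -77.6441,   1.5639, -25.801 ,   0.0122,   0.0091,
        -0.    ]), 'eef_pos': array([0.249 , 0.6804, 0.2414]), 'tcp_rot': array([-1.356 , -0.9462,  0.9482]), 'contact_force': array([ 0.305 ,  0.3013, -0.1546]), 'torque': array([0.0267, 0.0162, 0.0253]), 'width': 1.001328620899854}
scene {'K': array([[532.7102,   0.    , 312.7482],
       [  0.    , 532.7102, 245.3113],
       [  0.    ,   0.    ,   1.    ]]), 'pose': array([[-0.7503,  0.5344, -0.3892,  0.9149],
       [ 0.6611,  0.6144, -0.4307,  0.439 ],
       [ 0.009 , -0.5804, -0.8143,  0.8998],
       [ 0.    ,  0.    ,  0.    ,  1.    ]])}
side {'K': array([[623.8861,   0.    , 321.9549],
       [  0.    , 623.8861, 242.2762],
       [  0.    ,   0.    ,   1.    ]]), 'pose': array([[ 0.9986, -0.0489,  0.0201,  0.4699],
       [-0.0494, -0.7297,  0.682 , -0.7971],
       [-0.0187, -0.6821, -0.7311,  0.88  ],
       [ 0.    ,  0.    ,  0.    ,  1.    ]])}
wrist {'K': array([[380.1347,   0.    , 317.013 ],
       [  0.    , 380.1347, 239.4039],
       [  0.    ,   0.    ,   1.    ]]), 'mount': array([[ 1.    , -0.0007,  0.0001,  0.0006],
       [-0.0003, -0.2601,  0.9656, -0.1312],
       [-0.0006, -0.9656, -0.2601,  0.0645],
       [ 0.    ,  0.    ,  0.    ,  1.    ]])}
```

View pics/scene0.png

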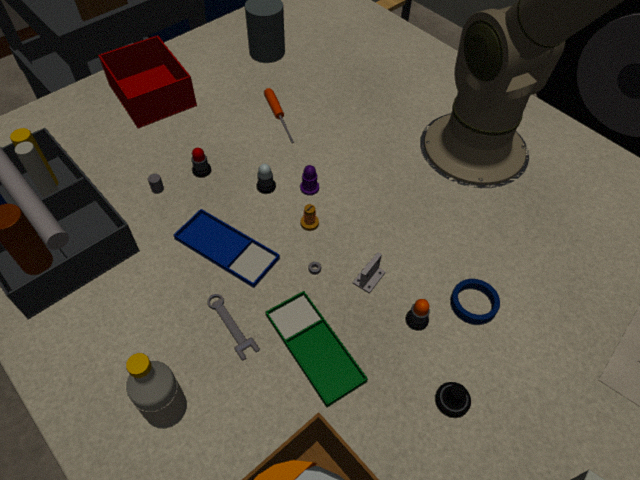

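View pics/side0.png

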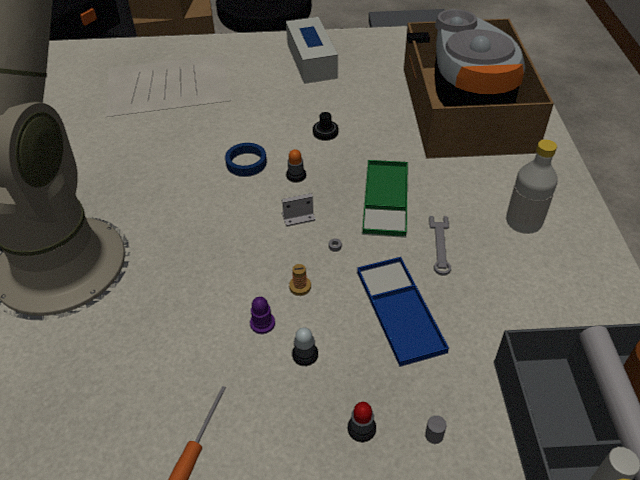

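View pics/wrist0.png

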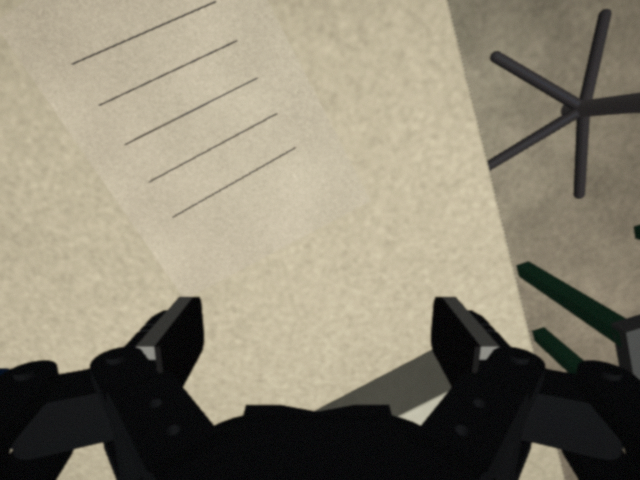

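```bash
python3 -c "
from scipy.spatial.transform import Rotation as R
print(R.from_rotvec([-1.356,-.9462,.9482]).as_matrix().round(3))"
```

```text
[[ 0.344 -0.    -0.939]
 [ 0.939 -0.002  0.344]
 [-0.002 -1.    -0.   ]]
```

```bash
cat > h.py <<'E'
import cv2, numpy as np
from cell import robot, vision, ticket
from scipy.spatial.transform import Rotation as R
np.set_printoptions(precision=4,suppress=True)
def cam(n):
    p=vision.camera_params(n); return p['K'],p['pose']
def ray(n,uv,K=None,T=None):
    if K is None: K,T=cam(n)
    d=T[:3,:3]@np.linalg.inv(K)@np.array([uv[0],uv[1],1.]); return T[:3,3],d/np.linalg.norm(d)
def plane(n,uv,z,K=None,T=None):
    o,d=ray(n,uv,K,T); return o+d*(z-o[2])/d[2]
def tri(n1,a,n2,b):
    o1,d1=ray(n1,a);o2,d2=ray(n2,b)
    s=np.linalg.lstsq(np.c_[d1,-d2],o2-o1,rcond=None)[0]
    p,q=o1+d1*s[0],o2+d2*s[1]; return (p+q)/2,np.linalg.norm(p-q)
def proj(n,P):
    K,T=cam(n); c=T[:3,:3].T@(np.asarray(P)-T[:3,3]); c=K@c; return c[:2]/c[2]
def blobs(mask,amin=30):
    k,l,s,c=cv2.connectedComponentsWithStats(mask.astype(np.uint8))
    return [(s[i,4],c[i],s[i,:4],l==i) for i in range(1,k) if s[i,4]>=amin]
E
python3 - <<'E'
import cv2
for n,(x,y,w,h) in {"scene":(160,130,340,300),"side":(210,90,260,370)}.items():
    im=cv2.imread(f"pics/{n}0.png"); c=im[y:y+h,x:x+w]; c=cv2.convertScaleAbs(c,alpha=1.6,beta=10)
    s=min(800/w,600/h); cv2.imwrite(f"pics/{n}0c.png",cv2.resize(c,None,fx=s,fy=s,interpolation=cv2.INTER_CUBIC)); print(n,s)
E
```

```text
scene 2.0
side 1.6216216216216217
```

View pics/scene0c.png

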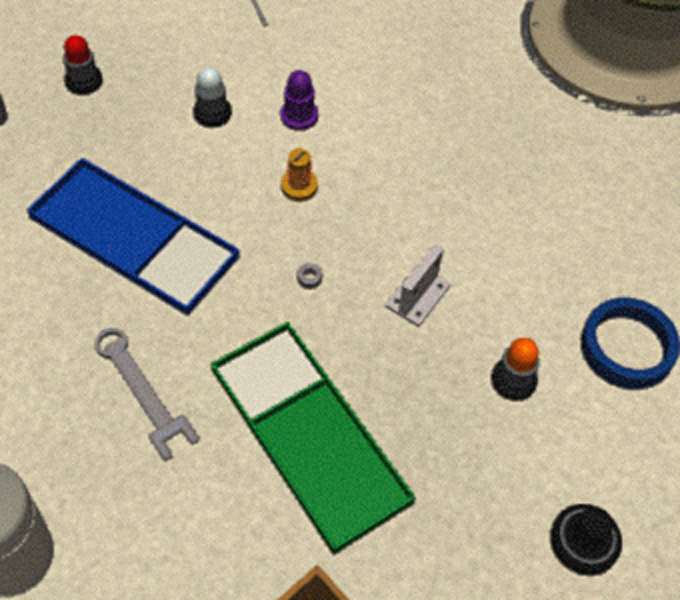

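View pics/side0c.png

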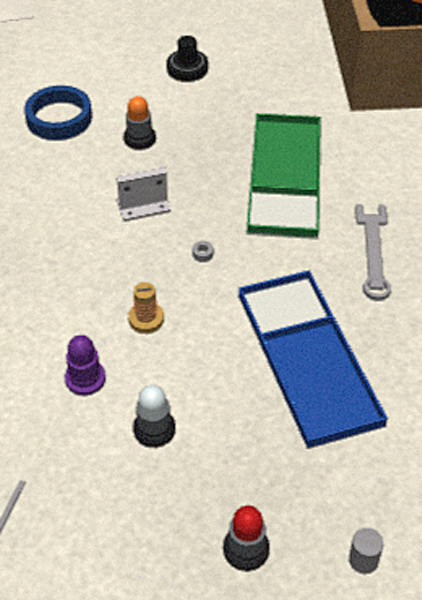

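```bash
cat > det.py <<'E'
from h import *
def masks(im):
    hsv=cv2.cvtColor(im,cv2.COLOR_RGB2HSV); H,S,V=[hsv[...,i].astype(int) for i in range(3)]
    return dict(blue=(H>105)&(H<125)&(S>120)&(V>40), green=(H>50)&(H<80)&(S>120)&(V>35),
     amber=(H>5)&(H<14)&(S>215)&(V>120), red=((H<5)|(H>175))&(S>170)&(V>90), brass=(H>10)&(H<24)&(S>170)&(V>60),
     clear=(H>80)&(H<115)&(S<60)&(S>8)&(V>110), black=(V<55))
E
python3 - <<'E'
from det import *
for n in ["scene","side"]:
    im=cv2.imread(f"pics/{n}0.png")[...,::-1].copy()
    for k,m in masks(im).items():
        for a,c,b,l in blobs(m,25):
            if 150<c[0]<520 and a<9000 and 90<c[1]<460: print(n,k,a,c.round(1),b)
E
```

```text
scene blue 2261 [215.8 240.1] [174 209 105  75]
scene blue 554 [476.  299.1] [453 279  47  41]
scene green 3519 [323.9 359.8] [266 291 101 113]
scene amber 123 [273.4 100.3] [267  89  14  24]
scene amber 69 [422.6 303.4] [418 299  10  10]
scene red 45 [197.2 150.5] [193 148   9   7]
scene brass 63 [309.3 208.4] [305 204  10   9]
scene brass 116 [309.1 222.6] [301 215  18  14]
scene brass 91 [422.1 304.6] [416 299  13  12]
scene brass 474 [312.8 447. ] [243 413 135  67]
scene black 26 [434.  120.7] [429 116  14  10]
scene black 570 [467.7 169.2] [421 131 108  57]
scene black 334 [200.5 166.2] [192 153  19  25]
scene black 251 [309.  180.7] [302 169  15  23]
scene black 322 [265.6 183. ] [257 171  19  23]
scene black 136 [156.6 186.3] [149 178  15  15]
scene black 35 [310.2 192.3] [301 188  18   7]
scene black 374 [225.2 234.4] [176 210 101  57]
scene black 28 [309.5 213.5] [305 211  10   5]
scene black 26 [309.5 227.7] [301 225  17   5]
scene black 360 [229.  264.3] [174 236 106  52]
scene black 192 [368.6 274.1] [357 257  24  32]
scene black 26 [314.5 271.4] [309 268  12   6]
scene b
[... 892 characters left out ...]
ide black 137 [385.4 207.2] [365 205  41   6]
side black 188 [384.1 232.4] [363 229  43   7]
side black 33 [334.7 248.4] [329 246  12   5]
side black 164 [385.8 266. ] [359 258  54  27]
side black 367 [403.  339.5] [357 271  91  95]
side black 29 [298.6 274.4] [293 272  12   5]
side black 251 [409.4 303.6] [373 286  73  61]
side black 35 [300.  292.2] [290 288  21   7]
side black 108 [260.4 310. ] [252 301  16  15]
side black 200 [261.9 321. ] [252 311  20  18]
side black 37 [264.4 330.2] [253 323  22  11]
side black 2835 [519.  414.2] [494 331  55 149]
side black 398 [304.9 355.3] [292 344  26  22]
side black 435 [361.3 431. ] [348 418  28  24]
side black 189 [433.8 435.8] [426 425  19  19]
```

Run:
```python
from det import *
print("amber",tri("scene",(422.3,304.0),"side",(294.5,156.6)))
print("clear",tri("scene",(264.5,170.5),"side",(303.3,333.4)))
print("red",tri("scene",(197.2,152.5),"side",(362.4,409.1)))
print("purple",tri("scene",(309.2,170),"side",(260.4,306)))
print("adj top",tri("scene",(309.3,206),"side",(299.5,268.5)))
# black foot/flange bbox: use left/right extremes at mid height
I={n:cv2.imread(f"pics/{n}0.png")[...,::-1].copy() for n in("scene","side")}
for n in I:
    im=I[n]; hsv=cv2.cvtColor(im,cv2.COLOR_RGB2HSV)
    m=masks(im)
    for k,bb in dict(blue=dict(scene=(170,205,285,290),side=(350,250,450,370)),green=dict(scene=(260,285,370,410),side=(358,155,412,240))).items():
        x0,y0,x1,y1=bb[n]; g=np.zeros(im.shape[:2],bool)
        g[y0:y1,x0:x1]=(m[k]|(m['black']))[y0:y1,x0:x1]
        a,c,b,l=max(blobs(g),key=lambda t:t[0])
        h=cv2.convexHull(np.argwhere(l)[:,::-1].astype(np.int32))
        for e in np.arange(1,12,.5):
            q=cv2.approxPolyDP(h,e,True)[:,0]
            if len(q)==4: break
        print(n,k,a,q.tolist(),'z16',[plane(n,p,.016)[:2].round(3).tolist() for p in q],'z0',[plane(n,p,0)[:2].round(3).tolist() for p in q])
        W=np.array([plane(n,p,.016)[:2] for p in h[:,0]],np.float32); print(cv2.minAreaRect(W*1000))
        W=[plane(n,p,.016)[:2] for p in q]; print([round(float(np.linalg.norm(W[i]-W[(i+1)%len(W)])),4) for i in range(len(W))])
```

```text
amber (array([0.4476, 0.22  , 0.0546]), np.float64(0.00012359562742964535))
clear (array([ 0.4556, -0.225 ,  0.0549]), np.float64(0.005493009548216663))
red (array([ 0.5364, -0.3629,  0.0574]), np.float64(0.004221834164561871))
purple (array([ 0.3837, -0.164 ,  0.0539]), np.float64(0.00020104476180648508))
adj top (array([ 0.4506, -0.0871,  0.0547]), np.float64(0.00030865965270561343))
scene blue 2878 [[279, 258], [253, 287], [174, 234], [201, 209]] z16 [[0.564, -0.049], [0.645, -0.03], [0.69, -0.238], [0.61, -0.257]] z0 [[0.558, -0.058], [0.64, -0.039], [0.685, -0.25], [0.604, -0.269]]
((627.3843383789062, -143.76058959960938), (90.92607116699219, 214.4052276611328), 14.237074851989746)
[0.0828, 0.2126, 0.082, 0.2122]
scene green 4081 [[366, 381], [326, 406], [266, 311], [303, 291]] z16 [[0.613, 0.248], [0.695, 0.234], [0.658, 0.027], [0.578, 0.04]] z0 [[0.608, 0.244], [0.691, 0.231], [0.654, 0.02], [0.572, 0.033]]
((635.6513671875, 137.8807373046875), (212.2892608642578, 88.20745086669922), 81.26818084716797)
[0.0823, 0.2102, 0.0815, 0.2106]
side blue 4148 [[447, 352], [400, 365], [358, 267], [400, 257]] z16 [[0.684, -0.247], [0.605, -0.267], [0.556, -0.057], [0.636, -0.038]] z0 [[0.688, -0.237], [0.607, -0.257], [0.558, -0.043], [0.639, -0.024]]
((620.0344848632812, -152.48345947265625), (89.0487060546875, 216.7196502685547), 14.238476753234863)
[0.0815, 0.2154, 0.0818, 0.215]
side green 1981 [[406, 224], [364, 214], [369, 160], [406, 162]] z16 [[0.659, 0.046], [0.58, 0.08], [0.607, 0.244], [0.685, 0.232]] z0 [[0.662, 0.062], [0.582, 0.096], [0.609, 0.264], [0.689, 0.251]]
((630.9419555664062, 146.1966552734375), (189.67018127441406, 83.21514129638672), 81.92591094970703)
[0.0853, 0.1669, 0.0793, 0.1874]
```

Run:
```python
from h import *
import cv2
for n,(x,y,w,h) in {"scene":(340,240,130,190),"side":(270,100,80,140)}.items():
    im=cv2.imread(f"pics/{n}0.png"); c=im[y:y+h,x:x+w]; c=cv2.convertScaleAbs(c,alpha=2.2,beta=20)
    s=min(600/w,600/h); s=int(s); cv2.imwrite(f"pics/{n}0d.png",cv2.resize(c,None,fx=s,fy=s,interpolation=cv2.INTER_CUBIC)); print(n,s)
print("cap disc", tri("scene",(452.7,399.5),"side",(325.5,130.5)))
for z in (0.0,.008,.016): print(plane("scene",(452.7,399.5),z),plane("side",(325.5,130.5),z))
```

```text
scene 3
side 4
cap disc (array([0.5204, 0.3671, 0.0067]), np.float64(0.002252596400623314))
[0.5186 0.3663 0.    ] [0.5198 0.3769 0.    ]
[0.5221 0.3669 0.008 ] [0.5193 0.3663 0.008 ]
[0.5256 0.3676 0.016 ] [0.5189 0.3556 0.016 ]
```

View pics/scene0d.png

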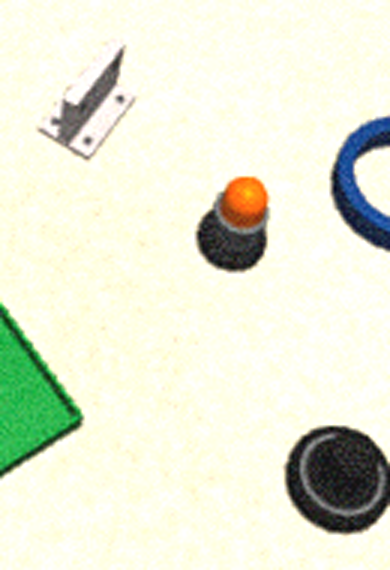

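View pics/side0d.png

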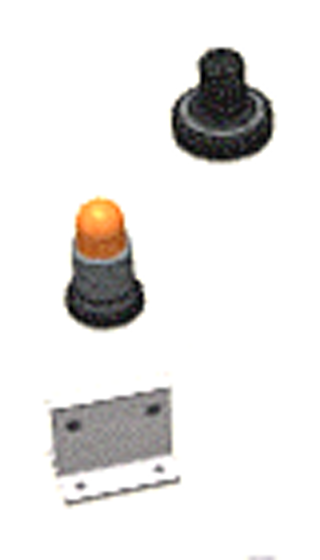

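```bash
cat > plan.py <<'E'
import sys; from h import *
def yaw_of(Rm): return np.arctan2(Rm[1,0],Rm[0,0])
def plan(P,yaw,n):
    """rows of tool-axis shifts + turn about tool y from the present pose to P(world), yaw(deg) of tool x"""
    s=robot.read_state(); p=s['eef_pos'].copy(); Rm=R.from_rotvec(s['tcp_rot']).as_matrix()
    y0=yaw_of(Rm); dy=np.radians(yaw)-y0
    rows=[]; cy=0.; tgt=np.array(P,float); p0=p.copy()
    def Rot(y): 
        x=np.array([np.cos(y),np.sin(y),0]); yv=np.array([0,0,-1.]); return np.c_[x,yv,np.cross(x,yv)]
    for i in range(n):
        want=p0+(tgt-p0)*(i+1)/n
        d=(Rot(y0+cy).T@(want-p)).round(3); t=round(-(dy*(i+1)/n-cy),2)  # turn about tool y = -yaw
        p=p+Rot(y0+cy)@d; cy-=t
        rows.append([*map(float,d),0,float(t),0])
    print("from",s['eef_pos'],"yaw",round(np.degrees(y0),1),"end",p,"max step",round(max(np.linalg.norm(r[:3]) for r in rows),4))
    for i in range(0,n,8): print(str(rows[i:i+8]).replace('.0,',',').replace(' ',''))
if __name__=="__main__":
    a=list(map(float,sys.argv[1:])); plan(a[:3],a[3],int(a[4]))
E
python3 plan.py 0.5215 0.3666 0.16 0 16
python3 - <<'E'
from h import *
S=lambda x,y:(x/3+340,y/3+240); D=lambda x,y:(x/4+270,y/4+100)
for p in [(39,128),(88,157),(135,98)]: print("foot",plane("scene",S(*p),.006))
print(plane("side",D(66,493),.006),plane("side",D(180,475),.006))
print("webtop L",plane("side",D(50,402),.054),"R",plane("side",D(172,380),.054), plane("scene",S(125,42),.054),plane("scene",S(70,100),.054))
E
```

```text
from [0.2491 0.6805 0.2416] yaw 69.9 end [0.5213 0.3663 0.1596] max step 0.0274
[[-0.013,0.005,-0.023,0,0.08,0],[-0.01,0.005,-0.023,0,0.07,0],[-0.009,0.005,-0.025,0,0.08,0],[-0.007,0.005,-0.025,0,0.08,0],[-0.005,0.006,-0.025,0,0.07,0],[-0.004,0.005,-0.026,0,0.08,0],[-0.001,0.005,-0.026,0,0.07,0],[0.001,0.005,-0.026,0,0.08,0]]
[[0.003,0.005,-0.026,0,0.08,0],[0.004,0.005,-0.025,0,0.07,0],[0.007,0.005,-0.026,0,0.08,0],[0.008,0.005,-0.024,0,0.08,0],[0.011,0.005,-0.024,0,0.07,0],[0.012,0.005,-0.023,0,0.08,0],[0.014,0.006,-0.022,0,0.07,0],[0.015,0.005,-0.021,0,0.08,0]]
foot [0.4876 0.0857 0.006 ]
foot [0.4789 0.1224 0.006 ]
foot [0.4234 0.1108 0.006 ]
[0.4266 0.0743 0.006 ] [0.4833 0.083  0.006 ]
webtop L [0.4219 0.089  0.054 ] R [0.4814 0.1005 0.054 ] [0.4239 0.0944 0.054 ] [0.4816 0.1027 0.054 ]
```

Emit:
apply_moves(increments=[[[-0.013,0.005,-0.023,0,0.08,0],[-0.01,0.005,-0.023,0,0.07,0],[-0.009,0.005,-0.025,0,0.08,0],[-0.007,0.005,-0.025,0,0.08,0],[-0.005,0.006,-0.025,0,0.07,0],[-0.004,0.005,-0.026,0,0.08,0],[-0.001,0.005,-0.026,0,0.07,0],[0.001,0.005,-0.026,0,0.08,0]]], claw=0.085, newtons=40)

```text
time: 0.82
eef_pos: [0.3862, 0.5228, 0.2009]
tcp_rot: [-1.518, -0.475, 0.475]
contact_force: [-0.1, 0.7, 0.2]
width: 0.995
```

Emit:
apply_moves(increments=[[[0.003,0.005,-0.026,0,0.08,0],[0.004,0.005,-0.025,0,0.07,0],[0.007,0.005,-0.026,0,0.08,0],[0.008,0.005,-0.024,0,0.08,0],[0.011,0.005,-0.024,0,0.07,0],[0.012,0.005,-0.023,0,0.08,0],[0.014,0.006,-0.022,0,0.07,0],[0.015,0.005,-0.021,0,0.08,0]]])

```text
time: 1.48
eef_pos: [0.5224, 0.3652, 0.1598]
tcp_rot: [-1.571, 0.004, -0.004]
contact_force: [0.2, 0.7, -0.4]
width: 0.994
```

```bash
cat > wr.py <<'E'
import sys; from h import *
def shot(name):
    s=robot.read_state(); im=vision.camera("wrist"); p=vision.camera_params("wrist")
    T=np.eye(4);T[:3,:3]=R.from_rotvec(s['tcp_rot']).as_matrix();T[:3,3]=s['eef_pos']
    T=T@p['mount']; np.savez(f"pics/{name}.npz",K=p['K'],T=T)
    cv2.imwrite(f"pics/{name}.png",im[...,::-1]); print(s['time'],s['eef_pos'],s['tcp_rot'],s['width'],s['contact_force'])
    return im,p['K'],T
def load(name):
    d=np.load(f"pics/{name}.npz"); return cv2.imread(f"pics/{name}.png")[...,::-1].copy(),d['K'],d['T']
if __name__=="__main__": shot(sys.argv[1])
E
python3 wr.py w1
```

```text
1.4833 [0.5224 0.3652 0.1598] [-1.5709  0.0038 -0.0039] 0.9941067952392286 [ 0.1721  0.7183 -0.3766]
```

View pics/w1.png

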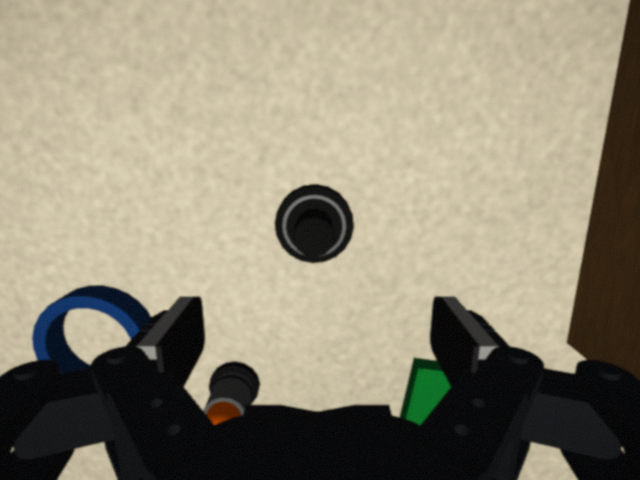

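```bash
python3 - <<'E'
from wr import *; from det import masks
im,K,T=load("w1"); m=masks(im)['black']
for a,c,b,l in blobs(m,500): print(a,c,b)
for z in(.008,.012,.016): print(plane("",(314.5,223.5),z,K,T), [plane("",q,z,K,T)[:2] for q in((275,223.5),(353.5,223.5))])
E
python3 plan.py 0.5210 0.3666 0.03 0 8
```

```text
85100 [364.3071 380.1255] [  0   0 640 480]
3835 [313.89   223.8735] [276 185  77  77]
[0.5218 0.3674 0.008 ] [array([0.4917, 0.3676]), array([0.5515, 0.3673])]
[0.5218 0.3683 0.012 ] [array([0.4921, 0.3685]), array([0.5512, 0.3682])]
[0.5219 0.3692 0.016 ] [array([0.4926, 0.3694]), array([0.5508, 0.3691])]
from [0.526  0.3596 0.1592] yaw -1.0 end [0.5211 0.3667 0.0302] max step 0.017
[[-0.001,0.016,0.001,0,-0,0],[-0,0.016,0.001,0,-0,0],[-0.001,0.016,0.001,0,-0.01,0],[-0.001,0.017,0,0,0,0],[-0,0.016,0.001,0,-0,0],[-0.001,0.016,0.001,0,-0,0],[-0,0.016,0.001,0,-0,0],[-0.001,0.016,0.001,0,-0.01,0]]
```

Emit:
apply_moves(increments=[[[-0.002,0.01,0.004,0,0,0],[-0.002,0.02,0.004,0,0,0],[0,0.025,0,0,0,0],[0,0.025,0,0,0,0],[0,0.025,0,0,0,0],[0,0.015,0,0,0,0],[0,0,0,0,0,0],[0,0,0,0,0,0]]])

```text
time: 2.2
eef_pos: [0.5167, 0.3747, 0.0394]
tcp_rot: [-1.572, 0.001, 0.002]
contact_force: [0.2, 0.1, 0.6]
width: 0.997
```

```bash
python3 wr.py w2;python3 -c "
from h import *
print(robot.read_state()['eef_pos'])"
```

```text
2.2 [0.5167 0.3747 0.0394] [-1.5718  0.001   0.0016] 0.9971252725531574 [0.2443 0.0941 0.5649]
[0.5174 0.375  0.0405]
```

View pics/w2.png

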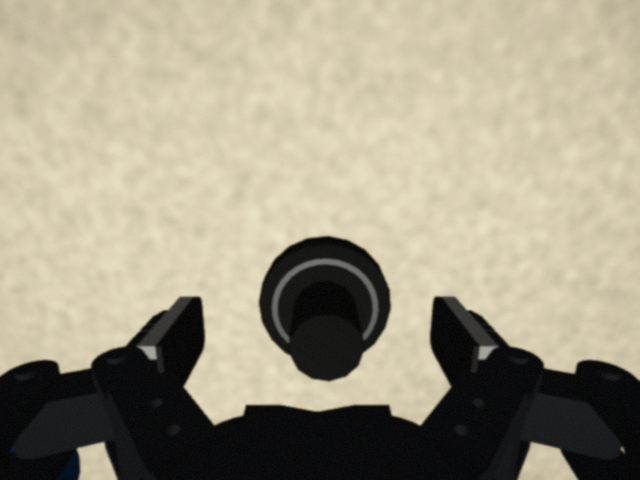

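Run:
```python
from wr import *
im,K,T=load("w2")
print(plane("",(327,347),.05,K,T),plane("",(325,302),.012,K,T))
```

```text
[0.5216 0.3684 0.05  ] [0.5216 0.3685 0.012 ]
```

Emit:
apply_moves(increments=[[[0.002,0,-0.003,0,0,0],[0.002,0,-0.003,0,0,0],[0,0.004,0,0,0,0],[0,0.005,0,0,0,0],[0,0,0,0,0,0],[0,0,0,0,0,0],[0,0,0,0,0,0],[0,0,0,0,0,0]]])

```text
time: 2.92
eef_pos: [0.5214, 0.3687, 0.0313]
tcp_rot: [-1.571, -0.0, 0.0]
contact_force: [-0.5, -0.0, 0.6]
width: 0.996
```

Emit:
apply_moves(increments=[[[0,0,0,0,0,0],[0,0,0,0,0,0],[0,0,0,0,0,0],[0,0,0,0,0,0],[0,0,0,0,0,0],[0,0,0,0,0,0],[0,0,0,0,0,0],[0,0,0,0,0,0]]], claw=0.015, newtons=60)

```text
time: 3.58
eef_pos: [0.5214, 0.3687, 0.0316]
tcp_rot: [-1.571, -0.0, -0.0]
contact_force: [-1.2, -0.1, 5.2]
width: 0.307
```

Emit:
apply_moves(increments=[[[0,-0.01,0,0,0,0],[0,-0.02,0,0,0,0],[0,-0.03,0,0,0,0],[0,-0.03,0,0,0,0],[0,-0.01,-0.01,0,0,0],[0.004,0,-0.02,0,0,0],[0.006,0,-0.03,0,0,0],[0.006,0,-0.03,0,0,0]]])

```text
time: 4.25
eef_pos: [0.5371, 0.2781, 0.1316]
tcp_rot: [-1.57, -0.002, 0.001]
contact_force: [0.1, 0.1, -1.1]
width: 0.31
```

Emit:
apply_moves(increments=[[[0.008,0,-0.04,0,0,0],[0.008,0,-0.04,0,0,0],[0.008,0,-0.04,0,0,0],[0.008,0,-0.04,0,0,0],[0.008,0,-0.04,0,0,0],[0.008,0,-0.04,0,0,0],[0.008,0,-0.04,0,0,0],[0.008,0,-0.04,0,0,0]]])

```text
time: 4.92
eef_pos: [0.601, -0.0439, 0.1313]
tcp_rot: [-1.571, 0.0, 0.0]
contact_force: [1.0, 0.6, -1.9]
width: 0.309
```

Emit:
apply_moves(increments=[[[0.008,0,-0.04,0,0,0],[0.006,0,-0.03,0,0,0],[0.006,0,-0.03,0,0,0],[0.005,0,-0.02,0,0,0],[0.005,0,-0.02,0,0,0],[0,0,0,0,0,0],[0,0,0,0,0,0],[0,0,0,0,0,0]]])

```text
time: 5.58
eef_pos: [0.6308, -0.1808, 0.131]
tcp_rot: [-1.57, 0.001, 0.001]
contact_force: [-0.3, 1.2, -1.8]
width: 0.313
```

```bash
python3 wr.py w3
```

```text
5.5833 [ 0.6308 -0.1808  0.131 ] [-1.5701  0.0006  0.0007] 0.3131421022777509 [-0.2788  1.223  -1.7953]
```

View pics/w3.png

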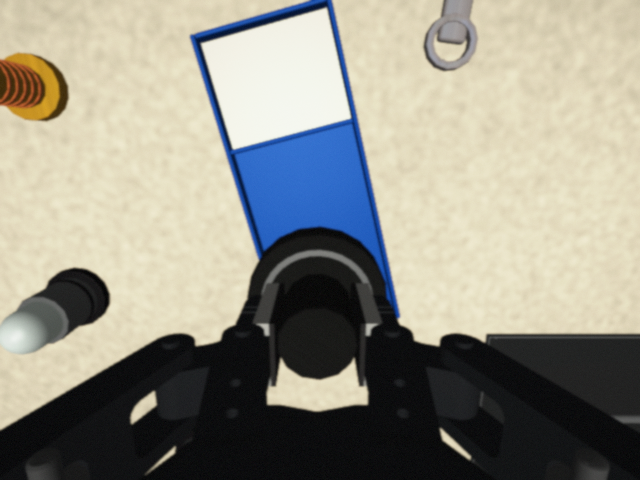

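Run:
```python
from wr import *
im,K,T=load("w3")
hsv=cv2.cvtColor(im,cv2.COLOR_RGB2HSV); H,S,V=[hsv[...,i].astype(int) for i in range(3)]
blue=(H>100)&(H<128)&(S>120)
w=np.zeros_like(blue); w[0:170,180:370]=((S<40)&(V>150))[0:170,180:370]
a,c,b,l=max(blobs(w),key=lambda t:t[0]); print(a,c,b)
q=cv2.minAreaRect(np.array([plane("",p,.004,K,T)[:2]*1000 for p in np.argwhere(l)[:,::-1][::7]],np.float32)); print("white floor z4",q)
# left and right outer edges of the blue at rim
for side in(0,1):
    P=[]
    for r in range(60,230,5):
        xs=np.where(blue[r,170:420])[0]+170
        if len(xs): P.append(plane("",(xs[0] if side==0 else xs[-1],r),.016,K,T)[:2])
    P=np.array(P); f=np.polyfit(P[:,1],P[:,0],1); print(side,f,np.degrees(np.arctan(-f[0])), "x at y=-.15",np.polyval(f,-.15))
for p in [(193,37),(333,1)]: print(plane("",p,.016,K,T))
print("cross wall top", plane("",(234,151),.016,K,T),plane("",(352,121),.016,K,T))
```

```text
14258 [277.5577  78.5528] [201   8 150 141]
white floor z4 ((606.98095703125, -80.70762634277344), (80.3997802734375, 65.83851623535156), 14.181628227233887)
0 [-0.2546  0.5433] 14.283569737630184 x at y=-.15 0.5815212641262117
1 [-0.2538  0.6296] 14.239217781195178 x at y=-.15 0.6677070094131263
[ 0.5593 -0.0581  0.016 ]
[ 0.6413 -0.0394  0.016 ]
cross wall top [ 0.5797 -0.1233  0.016 ] [ 0.6538 -0.1053  0.016 ]
```

Emit:
apply_moves(increments=[[[0.001,0.01,0,0,0,0],[0,0.02,0,0,0,0],[0,0.025,0,0,0,0],[0,0.02,0,0,0,0],[0,0.01,0,0,0,0],[0,0.006,0,0,0,0],[0,0.004,0,0,0,0],[0,0,0,0,0,0]]])

```text
time: 6.3
eef_pos: [0.6326, -0.181, 0.0364]
tcp_rot: [-1.571, -0.0, 0.0]
contact_force: [-0.2, -0.0, -0.7]
width: 0.313
```

Emit:
apply_moves(increments=[[[0,0,0,0,0,0],[0,0,0,0,0,0],[0,0,0,0,0,0],[0,0,0,0,0,0],[0,0,0,0,0,0],[0,0,0,0,0,0],[0,0,0,0,0,0],[0,0,0,0,0,0]]], claw=0.06)

```text
time: 6.97
eef_pos: [0.6324, -0.1814, 0.0363]
tcp_rot: [-1.571, -0.0, -0.0]
contact_force: [0.5, -0.0, 0.2]
width: 0.703
```

```bash
python3 wr.py w4
```

```text
6.9667 [ 0.6324 -0.1814  0.0363] [-1.5708 -0.     -0.0001] 0.7025238215740118 [ 0.4567 -0.0326  0.2296]
```

View pics/w4.png

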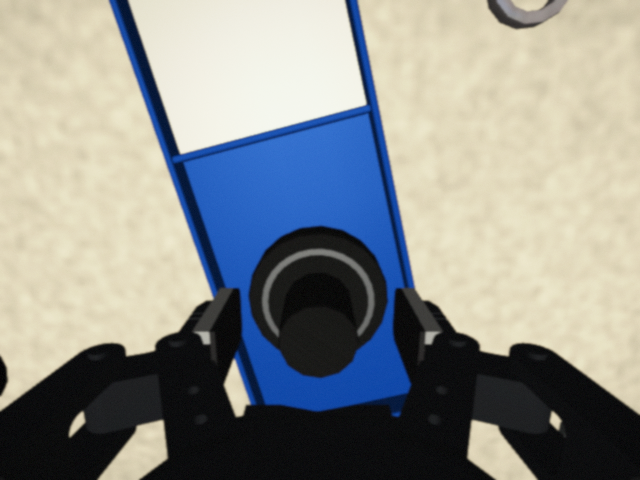

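Emit:
apply_moves(increments=[[[0,-0.01,0,0,0,0],[0,-0.02,0,0,0,0],[0,-0.03,0,0,0,0],[0,-0.03,0,0,0,0],[0,-0.01,0.01,0,0,0],[-0.01,0,0.021,0,0,0],[-0.015,0,0.035,0,0,0],[-0.015,0,0.035,0,0,0]]], claw=0.075)

```text
time: 7.68
eef_pos: [0.592, -0.0801, 0.137]
tcp_rot: [-1.571, 0.001, -0.003]
contact_force: [0.4, 0.7, 0.2]
width: 0.875
```

Emit:
apply_moves(increments=[[[-0.015,0,0.035,0,0,0],[-0.02,0,0.035,0,0,0],[-0.02,0,0.035,0,0,0],[-0.02,0,0.035,0,0,0],[-0.02,0,0.035,0,0,0],[-0.02,0,0.035,0,0,0],[-0.02,0,0.035,0,0,0],[-0.01,0,0.025,0,0,0]]])

```text
time: 8.35
eef_pos: [0.4444, 0.1926, 0.1365]
tcp_rot: [-1.57, -0.001, 0.003]
contact_force: [-1.4, -0.2, -0.1]
width: 0.879
```

Emit:
apply_moves(increments=[[[0,0.01,0.02,0,0,0],[0,0.01,0.01,0,0,0],[0,0,0,0,0,0],[0,0,0,0,0,0],[0,0,0,0,0,0],[0,0,0,0,0,0],[0,0,0,0,0,0],[0,0,0,0,0,0]]])

```text
time: 9.02
eef_pos: [0.4478, 0.2186, 0.1166]
tcp_rot: [-1.571, 0.001, -0.002]
contact_force: [-0.8, 1.1, -0.2]
width: 0.882
```

```bash
python3 wr.py w5
```

```text
9.0167 [0.4478 0.2186 0.1166] [-1.5708  0.0011 -0.0018] 0.8816034519125422 [-0.8115  1.0911 -0.2104]
```

View pics/w5.png

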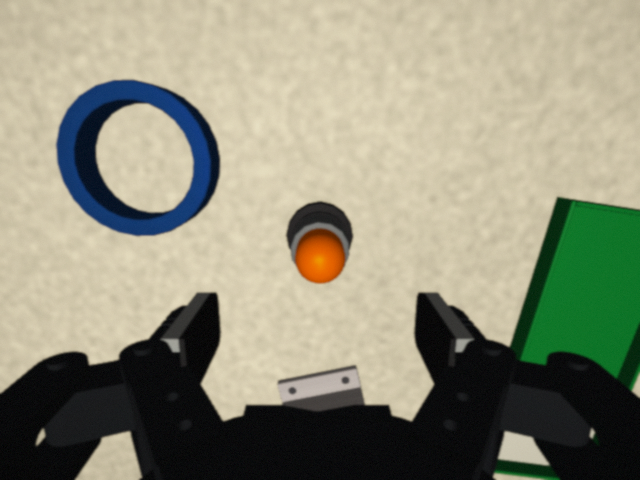

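Run:
```python
from wr import *
im,K,T=load("w5")
print(plane("",(320,256),.055,K,T),plane("",(320,234),.008,K,T),plane("",(320,234),.004,K,T))
print(plane("",(288,234),.008,K,T),plane("",(352,234),.008,K,T))
print(robot.read_state()['eef_pos'])
```

```text
[0.4508 0.2234 0.055 ] [0.4512 0.2236 0.008 ] [0.4512 0.2225 0.004 ]
[0.4303 0.2236 0.008 ] [0.472  0.2235 0.008 ]
[0.4478 0.2189 0.1166]
```

Emit:
apply_moves(increments=[[[0.002,0.01,0.003,0,0,0],[0.001,0.018,0.002,0,0,0],[0,0.02,0,0,0,0],[0,0.02,0,0,0,0],[0,0.015,0,0,0,0],[0,0.005,0,0,0,0],[0,0,0,0,0,0],[0,0,0,0,0,0]]], newtons=40)

```text
time: 9.73
eef_pos: [0.4505, 0.2245, 0.0282]
tcp_rot: [-1.571, 0.001, 0.0]
contact_force: [-0.3, -0.1, 0.3]
width: 0.881
```

```bash
python3 wr.py w6
```

```text
9.7333 [0.4505 0.2245 0.0282] [-1.5711  0.0006  0.0001] 0.8806877860323009 [-0.2886 -0.0751  0.2784]
```

View pics/w6.png

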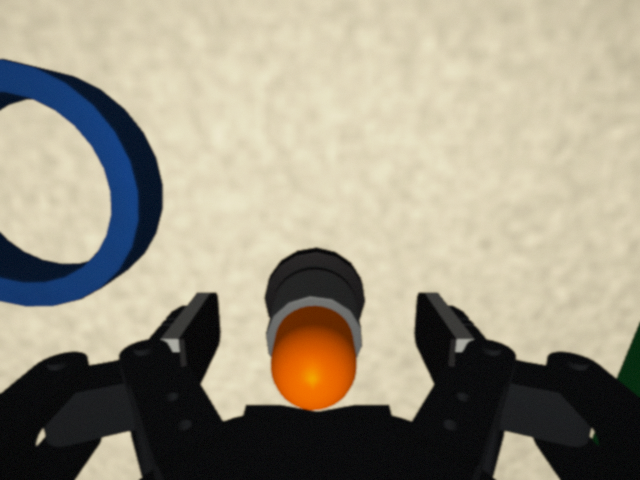

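Emit:
apply_moves(increments=[[[0,0,0,0,0,0],[0,0,0,0,0,0],[0,0,0,0,0,0],[0,0,0,0,0,0],[0,0,0,0,0,0],[0,0,0,0,0,0],[0,0,0,0,0,0],[0,0,0,0,0,0]]], claw=0.02, newtons=40)

```text
time: 10.45
eef_pos: [0.4507, 0.2249, 0.0291]
tcp_rot: [-1.57, -0.001, -0.001]
contact_force: [-1.0, -0.2, 8.7]
width: 0.385
```

Emit:
apply_moves(increments=[[[0,-0.003,0,0,0,0],[0,-0.005,0,0,0,0],[0,-0.008,0,0,0,0],[0,-0.004,0,0,0,0],[0,0,0,0,0,0],[0,0,0,0,0,0],[0,0,0,0,0,0],[0,0,0,0,0,0]]])

```text
time: 11.12
eef_pos: [0.4503, 0.2246, 0.0482]
tcp_rot: [-1.571, 0.0, 0.0]
contact_force: [0.0, 0.4, 0.1]
width: 0.383
```

```bash
python3 wr.py w7
```

```text
11.1167 [0.4503 0.2246 0.0482] [-1.5709  0.0001  0.0002] 0.3834687259348601 [0.0273 0.353  0.0774]
```

View pics/w7.png

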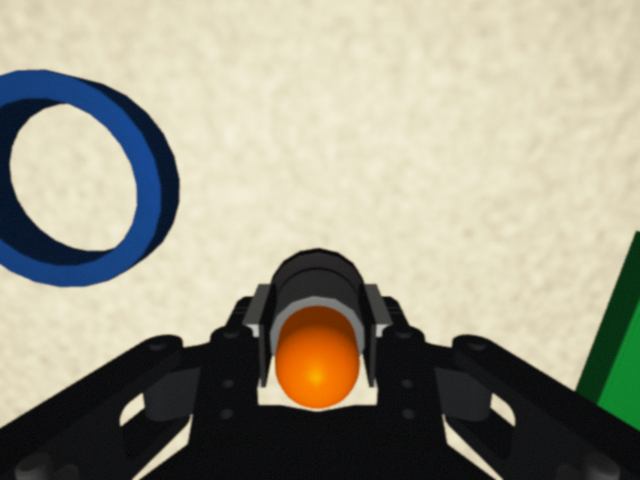

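Emit:
apply_moves(increments=[[[0,-0.01,0,0,0,0],[0,-0.02,0,0,0,0],[0,-0.02,0,0,0,0],[0,-0.02,-0.01,0,0,0],[0.01,0,-0.02,0,0,0],[0.0165,0,-0.03,0,0,0],[0.02,0,-0.035,0,0,0],[0.02,0,-0.035,0,0,0]]])

```text
time: 11.83
eef_pos: [0.5173, 0.0938, 0.1191]
tcp_rot: [-1.571, -0.002, 0.001]
contact_force: [0.8, -0.0, -0.0]
width: 0.384
```

Emit:
apply_moves(increments=[[[0.02,0,-0.035,0,0,0],[0.02,0,-0.035,0,0,0],[0.02,0,-0.035,0,0,0],[0.015,0,-0.03,0,0,0],[0.01,0,-0.02,0,0,0],[0.005,0,-0.02,0,0,0],[0,0,0,0,0,0],[0,0,0,0,0,0]]])

```text
time: 12.5
eef_pos: [0.6067, -0.082, 0.1186]
tcp_rot: [-1.571, 0.002, -0.002]
contact_force: [0.1, 0.6, 0.1]
width: 0.382
```

```bash
python3 wr.py w8
```

```text
12.5 [ 0.6067 -0.082   0.1186] [-1.5713  0.0023 -0.0019] 0.38235725191055053 [0.0704 0.6056 0.1033]
```

View pics/w8.png

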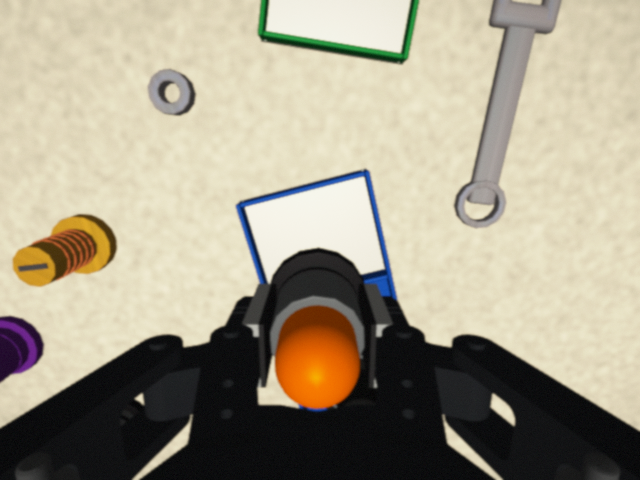

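Emit:
apply_moves(increments=[[[0,0.01,0,0,0,0],[0,0.02,0,0,0,0],[0,0.02,0,0,0,0],[0,0.02,0,0,0,0],[0,0.008,0,0,0,0],[0,0.004,0,0,0,0],[0,0.003,0,0,0,0],[0,0,0,0,0,0]]])

```text
time: 13.22
eef_pos: [0.6069, -0.0798, 0.0337]
tcp_rot: [-1.571, -0.001, 0.001]
contact_force: [-0.0, -0.0, -1.0]
width: 0.383
```

Emit:
apply_moves(increments=[[[0,0.0005,0,0,0,0],[0,0.0005,0,0,0,0],[0,0,0,0,0,0],[0,0,0,0,0,0],[0,0,0,0,0,0],[0,0,0,0,0,0],[0,0,0,0,0,0],[0,0,0,0,0,0]]])

```text
time: 13.88
eef_pos: [0.6075, -0.0802, 0.0332]
tcp_rot: [-1.571, -0.001, -0.001]
contact_force: [-0.4, 0.9, 6.9]
width: 0.387
```

Contact (6.9 N up): the bulb stands on the floor. Release.

Emit:
apply_moves(increments=[[[0,0,0,0,0,0],[0,0,0,0,0,0],[0,0,0,0,0,0],[0,0,0,0,0,0],[0,0,0,0,0,0],[0,0,0,0,0,0],[0,0,0,0,0,0],[0,0,0,0,0,0]]], claw=0.07)

```text
time: 14.55
eef_pos: [0.6069, -0.0804, 0.0323]
tcp_rot: [-1.571, -0.0, 0.0]
contact_force: [0.3, 0.8, 0.5]
width: 0.82
```

Emit:
apply_moves(increments=[[[0,-0.01,0,0,0,0],[0,-0.02,0,0,0,0],[0,-0.03,0,0,0,0],[0,-0.03,0,0,0,0],[0,-0.01,0,0,0,0],[0,0,0,0,0,0],[0,0,0,0,0,0],[0,0,0,0,0,0]]])

```text
time: 15.22
eef_pos: [0.6064, -0.0802, 0.1317]
tcp_rot: [-1.571, 0.001, 0.001]
contact_force: [-0.5, 0.9, 0.2]
width: 0.825
```

```bash
python3 wr.py w9
```

```text
15.2167 [ 0.6064 -0.0802  0.1317] [-1.5706  0.0006  0.001 ] 0.8247282517242976 [-0.4822  0.8814  0.1951]
```

View pics/w9.png

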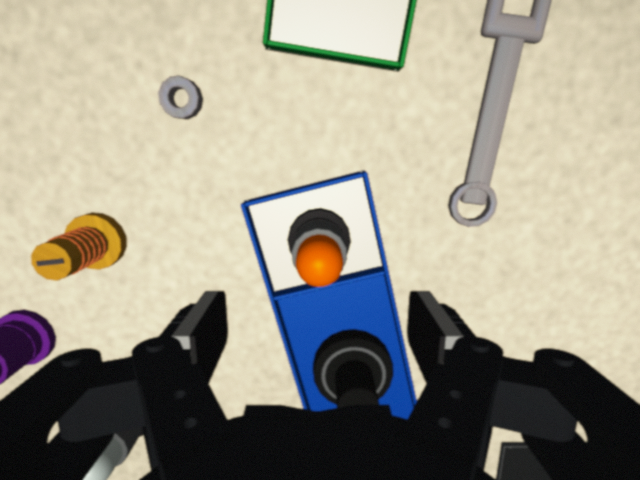

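Emit:
apply_moves(increments=[[[-0.01,0,-0.01,0,0,0],[-0.025,0,-0.025,0,0,0],[-0.025,0,-0.025,0,0,0],[-0.025,0,-0.025,0,0,0],[-0.025,0,-0.025,0,0,0],[-0.025,0,-0.02,0,0,0],[-0.015,0,-0.015,0,0,0],[0,0,0,0,0,0]]], claw=0.075)

```text
time: 15.93
eef_pos: [0.4515, -0.2292, 0.1317]
tcp_rot: [-1.571, 0.009, -0.002]
contact_force: [-0.4, -0.8, -0.2]
width: 0.875
```

Emit:
apply_moves(increments=[[[0,0,0,0,0,0],[0,0,0,0,0,0],[0,0,0,0,0,0],[0,0,0,0,0,0],[0,0,0,0,0,0],[0,0,0,0,0,0],[0,0,0,0,0,0],[0,0,0,0,0,0]]])

```text
time: 16.6
eef_pos: [0.4571, -0.2251, 0.1323]
tcp_rot: [-1.571, -0.0, 0.0]
contact_force: [0.3, 0.7, 0.2]
width: 0.879
```

```bash
python3 wr.py w10
```

```text
16.6 [ 0.4571 -0.2251  0.1323] [-1.5708 -0.0004  0.0004] 0.8794899335614108 [0.3342 0.6803 0.2405]
```

View pics/w10.png

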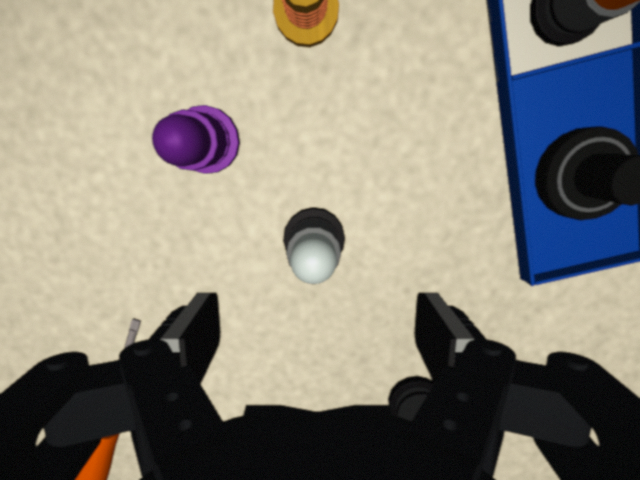

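Run:
```python
from wr import *
im,K,T=load("w10")
print(plane("",(314,256),.055,K,T),plane("",(314,238),.006,K,T))
print(plane("",(284.5,238),.008,K,T),plane("",(344,238),.008,K,T))
im,K,T=load("w9")
print("adj",plane("",(97,241),.01,K,T),plane("",(54,260),.052,K,T))
```

```text
[ 0.4567 -0.2253  0.055 ] [ 0.4563 -0.2276  0.006 ]
[ 0.4358 -0.2271  0.008 ] [ 0.4772 -0.2271  0.008 ]
adj [ 0.4557 -0.0835  0.01  ] [ 0.4542 -0.0835  0.052 ]
```

Emit:
apply_moves(increments=[[[-0.0005,0.01,-0.001,0,0,0],[0,0.02,0,0,0,0],[0,0.024,0,0,0,0],[0,0.025,0,0,0,0],[0,0.015,0,0,0,0],[0,0.008,0,0,0,0],[0,0.002,0,0,0,0],[0,0,0,0,0,0]]])

```text
time: 17.32
eef_pos: [0.4561, -0.2264, 0.0278]
tcp_rot: [-1.57, 0.001, 0.001]
contact_force: [-0.2, -0.6, 0.8]
width: 0.875
```

```bash
python3 wr.py w11
```

```text
17.3167 [ 0.4561 -0.2264  0.0278] [-1.5705  0.001   0.0006] 0.8747519371583726 [-0.1943 -0.6483  0.7906]
```

View pics/w11.png

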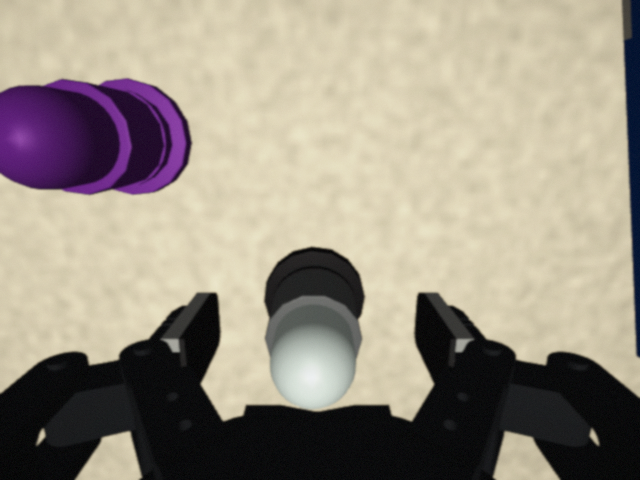

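Emit:
apply_moves(increments=[[[0,0,0,0,0,0],[0,0,0,0,0,0],[0,0,0,0,0,0],[0,0,0,0,0,0],[0,0,0,0,0,0],[0,0,0,0,0,0],[0,0,0,0,0,0],[0,0,0,0,0,0]]], claw=0.02, newtons=40)

```text
time: 18.03
eef_pos: [0.4567, -0.2265, 0.0292]
tcp_rot: [-1.571, -0.001, -0.001]
contact_force: [-0.5, 0.6, 8.1]
width: 0.383
```

Emit:
apply_moves(increments=[[[0,-0.003,0,0,0,0],[0,-0.007,0,0,0,0],[0,-0.015,0,0,0,0],[0,-0.025,0,0,0,0],[0,-0.025,0,0,0,0],[0,-0.02,0,0,0,0],[0,-0.005,0,0,0,0],[0,0,0,0,0,0]]])

```text
time: 18.7
eef_pos: [0.4572, -0.2266, 0.1302]
tcp_rot: [-1.572, -0.003, -0.002]
contact_force: [0.9, -0.0, -1.4]
width: 0.383
```

```bash
python3 wr.py w12
```

```text
18.7 [ 0.4572 -0.2266  0.1302] [-1.5719 -0.0027 -0.0025] 0.38327641814643826 [ 0.8949 -0.0177 -1.4378]
```

View pics/w12.png

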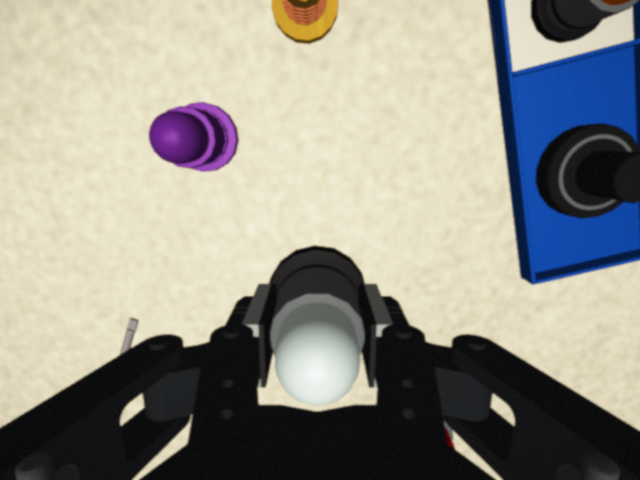

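Emit:
apply_moves(increments=[[[0.006,0,0.01,0,0,0],[0.012,0,0.02,0,0,0],[0.018,0,0.03,0,0,0],[0.018,0,0.03,0,0,0],[0.018,0,0.03,0,0,0],[0.018,0,0.03,0,0,0],[0.018,0,0.03,0,0,0],[0.018,0,0.03,0,0,0]]])

```text
time: 19.42
eef_pos: [0.5825, -0.0135, 0.1266]
tcp_rot: [-1.571, 0.001, 0.003]
contact_force: [0.9, 0.2, -2.0]
width: 0.38
```

Emit:
apply_moves(increments=[[[0.018,0,0.03,0,0,0],[0.012,0,0.02,0,0,0],[0.006,0,0.015,0,0,0],[0.002,0,0.006,0,0,0],[0,0,0,0,0,0],[0,0,0,0,0,0],[0,0,0,0,0,0],[0,0,0,0,0,0]]])

```text
time: 20.08
eef_pos: [0.6199, 0.0526, 0.1284]
tcp_rot: [-1.571, 0.002, -0.002]
contact_force: [-0.1, -0.0, -0.3]
width: 0.379
```

```bash
python3 wr.py w13
```

```text
20.0833 [0.6199 0.0526 0.1284] [-1.5715  0.0023 -0.0017] 0.3792789595078973 [-0.1142 -0.0127 -0.3363]
```

View pics/w13.png

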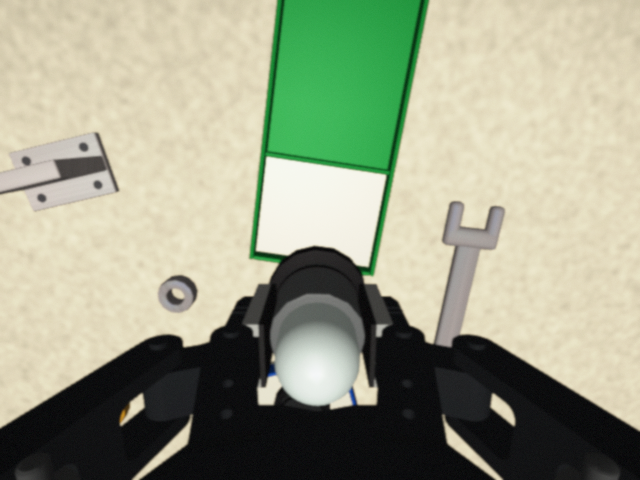

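Run:
```python
from wr import *
im,K,T=load("w13")
print("cam",T[:3,3])
for nm,p,z in [("outer BL",(250,258),.016),("outer BR",(373,274),.016),("floor BL",(257,251),.004),("floor BR",(371,267),.004),("wall TL",(266,156),.016),("wall TR",(388,173),.016),("floor TL",(267,157),.004),("floor TR",(387,174),.004)]:
    print(nm,plane("",p,z,K,T))
hsv=cv2.cvtColor(im,cv2.COLOR_RGB2HSV); H,S,V=[hsv[...,i].astype(int) for i in range(3)]
g=(H>45)&(H<85)&(S>90)
for side in(0,1):
    P=[]
    for r in range(5,235,5):
        xs=np.where(g[r,230:440])[0]+230
        P.append(plane("",(xs[0] if side==0 else xs[-1],r),.016,K,T)[:2])
    P=np.array(P); f=np.polyfit(P[:,1],P[:,0],1); print(side,f,np.degrees(np.arctan(-f[0])), "x at y=.066",np.polyval(f,.066),"res",np.abs(np.polyval(f,P[:,1])-P[:,0]).max())
```

```text
cam [0.6214 0.1185 0.2596]
outer BL [0.576 0.04  0.016]
outer BR [0.6592 0.0283 0.016 ]
floor BL [0.5789 0.0413 0.004 ]
floor BR [0.6594 0.0292 0.004 ]
wall TL [0.5893 0.1071 0.016 ]
wall TR [0.6663 0.0963 0.016 ]
floor TL [0.5884 0.1058 0.004 ]
floor TR [0.6678 0.0945 0.004 ]
0 [0.1526 0.5696] -8.6791562673802 x at y=.066 0.5796647025028988 res 0.0003263721983172152
1 [0.1564 0.6544] -8.888840808513908 x at y=.066 0.6647674026123508 res 0.00039862738977813894
```

```bash
python3 -c "
from h import *
print(robot.read_state()['eef_pos'])"
```

```text
[0.62   0.0528 0.1285]
```

Emit:
apply_moves(increments=[[[0.002,0.005,0.008,0,0,0],[0.001,0.015,0.0075,0,0,0],[0,0.025,0,0,0,0],[0,0.025,0,0,0,0],[0,0.013,0,0,0,0],[0,0.008,0,0,0,0],[0,0.003,0,0,0,0],[0,0,0,0,0,0]]])

```text
time: 20.8
eef_pos: [0.6233, 0.0699, 0.0343]
tcp_rot: [-1.571, 0.001, 0.0]
contact_force: [0.1, 0.4, -0.4]
width: 0.383
```

Emit:
apply_moves(increments=[[[0,0.0005,0,0,0,0],[0,0.0005,0,0,0,0],[0,0,0,0,0,0],[0,0,0,0,0,0],[0,0,0,0,0,0],[0,0,0,0,0,0],[0,0,0,0,0,0],[0,0,0,0,0,0]]])

```text
time: 21.47
eef_pos: [0.6234, 0.0701, 0.0334]
tcp_rot: [-1.571, -0.0, -0.0]
contact_force: [0.6, 0.5, -0.3]
width: 0.382
```

```bash
python3 wr.py w14
```

```text
21.4667 [0.6234 0.0701 0.0334] [-1.5708 -0.0001 -0.    ] 0.3817472089284872 [ 0.6007  0.5374 -0.3299]
```

View pics/w14.png

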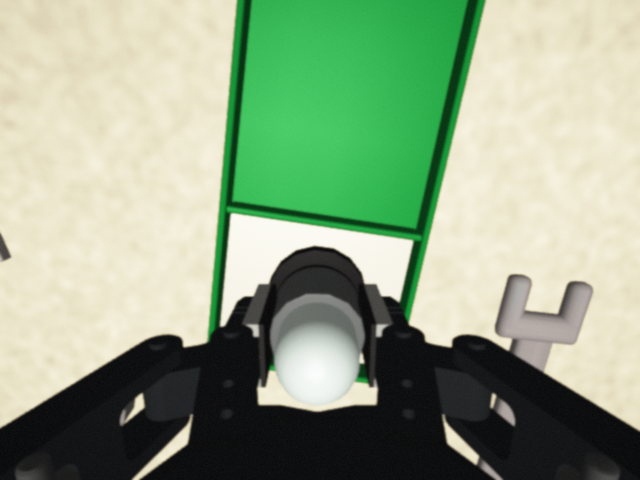

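Not yet in contact; go down 1 mm more in small steps.

Emit:
apply_moves(increments=[[[0,0.0005,0,0,0,0],[0,0,0,0,0,0],[0,0.0005,0,0,0,0],[0,0,0,0,0,0],[0,0,0,0,0,0],[0,0,0,0,0,0],[0,0,0,0,0,0],[0,0,0,0,0,0]]])

```text
time: 22.18
eef_pos: [0.6235, 0.0702, 0.0333]
tcp_rot: [-1.57, -0.0, -0.0]
contact_force: [-3.0, -0.7, 10.6]
width: 0.382
```

Emit:
apply_moves(increments=[[[0,0,0,0,0,0],[0,0,0,0,0,0],[0,0,0,0,0,0],[0,0,0,0,0,0],[0,0,0,0,0,0],[0,0,0,0,0,0],[0,0,0,0,0,0],[0,0,0,0,0,0]]], claw=0.07)

```text
time: 22.85
eef_pos: [0.6234, 0.0701, 0.0322]
tcp_rot: [-1.571, -0.0, 0.0]
contact_force: [-0.3, -0.4, 0.6]
width: 0.817
```

Emit:
apply_moves(increments=[[[0,-0.01,0,0,0,0],[0,-0.02,0,0,0,0],[0,-0.03,0,0,0,0],[0,-0.03,0,0,0,0],[0,-0.01,0,0,0,0],[-0.01,0,-0.01,0,0,0],[-0.02,0,-0.018,0,0,0],[-0.025,0,-0.023,0,0,0]]])

```text
time: 23.52
eef_pos: [0.5691, 0.0203, 0.1329]
tcp_rot: [-1.57, -0.004, 0.0]
contact_force: [0.9, -1.1, -0.0]
width: 0.817
```

Emit:
apply_moves(increments=[[[-0.025,0,-0.023,0,0,0],[-0.025,0,-0.023,0,0,0],[-0.025,0,-0.023,0,0,0],[-0.02,0,-0.018,0,0,0],[-0.015,0,-0.012,0,0,0],[-0.003,0,-0.003,0,0,0],[0,0,0,0,0,0],[0,0,0,0,0,0]]], claw=0.065)

```text
time: 24.18
eef_pos: [0.4565, -0.0826, 0.1326]
tcp_rot: [-1.571, -0.001, -0.001]
contact_force: [0.3, -1.2, -0.1]
width: 0.763
```

```bash
python3 wr.py w15
```

```text
24.1833 [ 0.4565 -0.0826  0.1326] [-1.5706 -0.0012 -0.001 ] 0.7631481197577302 [ 0.3131 -1.2442 -0.1489]
```

View pics/w15.png

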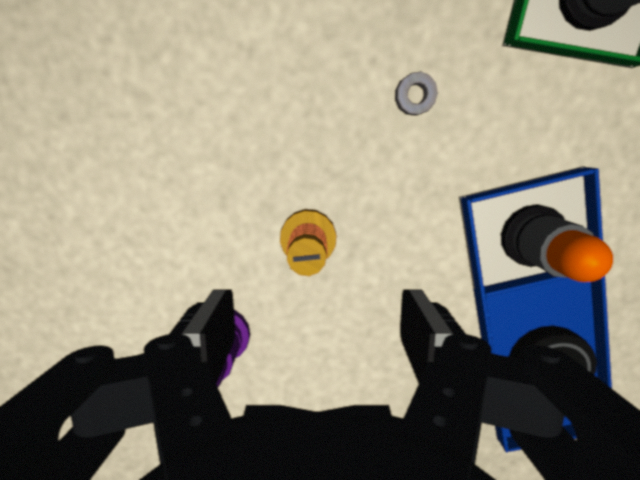

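Run:
```python
from wr import *
im,K,T=load("w15")
print("adj",plane("",(308,238),.01,K,T),plane("",(306,257),.052,K,T)); print(robot.read_state()['eef_pos'])
print("purple", plane("",(235,335),.006,K,T))
```

```text
adj [ 0.4517 -0.084   0.01  ] [ 0.4515 -0.0844  0.052 ]
[ 0.4568 -0.0822  0.1325]
purple [ 0.3962 -0.1606  0.006 ]
```

Emit:
apply_moves(increments=[[[-0.003,0.01,-0.001,0,0,0],[-0.002,0.02,-0.001,0,0,0],[0,0.025,0,0,0,0],[0,0.025,0,0,0,0],[0,0.015,0,0,0,0],[0,0.007,0,0,0,0],[0,0,0,0,0,0],[0,0,0,0,0,0]]])

```text
time: 24.9
eef_pos: [0.451, -0.0845, 0.0303]
tcp_rot: [-1.571, -0.001, 0.001]
contact_force: [-0.2, -0.8, 0.6]
width: 0.757
```

Emit:
apply_moves(increments=[[[0,0,0,0,0,0],[0,0,0,0,0,0],[0,0,0,0,0,0],[0,0,0,0,0,0],[0,0,0,0,0,0],[0,0,0,0,0,0],[0,0,0,0,0,0],[0,0,0,0,0,0]]], claw=0.012, newtons=50)

```text
time: 25.57
eef_pos: [0.451, -0.0849, 0.0313]
tcp_rot: [-1.571, -0.002, -0.001]
contact_force: [-0.4, 0.1, 9.1]
width: 0.266
```

Emit:
apply_moves(increments=[[[0,-0.003,0,0,0,0],[0,-0.007,0,0,0,0],[0,-0.015,0,0,0,0],[0,-0.025,0,0,0,0],[0,-0.025,0,0,0,0],[0,-0.02,0,0,0,0],[0,-0.005,0,0,0,0],[0,0,0,0,0,0]]])

```text
time: 26.23
eef_pos: [0.4511, -0.0848, 0.132]
tcp_rot: [-1.571, -0.003, -0.003]
contact_force: [0.9, -0.4, -1.1]
width: 0.263
```

```bash
python3 wr.py w16
```

```text
26.2333 [ 0.4511 -0.0848  0.132 ] [-1.5709 -0.0029 -0.0026] 0.2634987766701986 [ 0.9288 -0.3955 -1.0506]
```

View pics/w16.png

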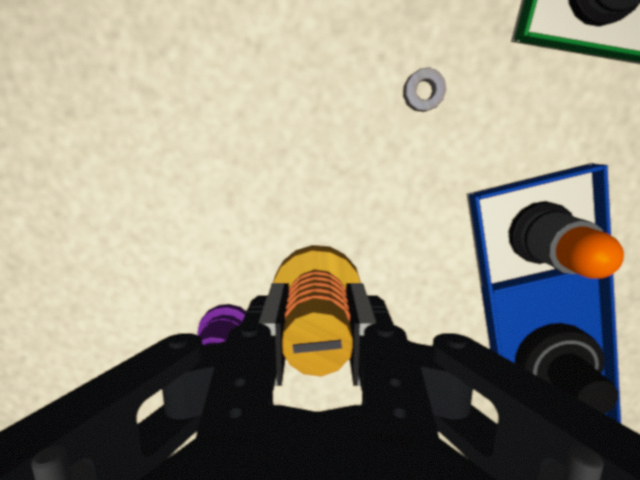

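Emit:
apply_moves(increments=[[[0.008,0,0.01,0,0,0],[0.016,0,0.02,0,0,0],[0.024,0,0.03,0,0,0],[0.024,0,0.03,0,0,0],[0.024,0,0.03,0,0,0],[0.024,0,0.03,0,0,0],[0.024,0,0.03,0,0,0],[0.02,0,0.02,0,0,0]]])

```text
time: 26.95
eef_pos: [0.6151, 0.119, 0.1283]
tcp_rot: [-1.57, -0.001, 0.004]
contact_force: [0.4, 0.1, -0.9]
width: 0.264
```

Emit:
apply_moves(increments=[[[0.012,0,0.014,0,0,0],[0.0065,0,0.0065,0,0,0],[0,0,0,0,0,0],[0,0,0,0,0,0],[0,0,0,0,0,0],[0,0,0,0,0,0],[0,0,0,0,0,0],[0,0,0,0,0,0]]])

```text
time: 27.62
eef_pos: [0.6327, 0.1347, 0.1306]
tcp_rot: [-1.571, 0.001, -0.001]
contact_force: [0.4, -0.3, -1.5]
width: 0.265
```

```bash
python3 wr.py w17
```

```text
27.6167 [0.6327 0.1347 0.1306] [-1.5708  0.0009 -0.001 ] 0.26484849106451624 [ 0.4385 -0.3492 -1.5283]
```

View pics/w17.png

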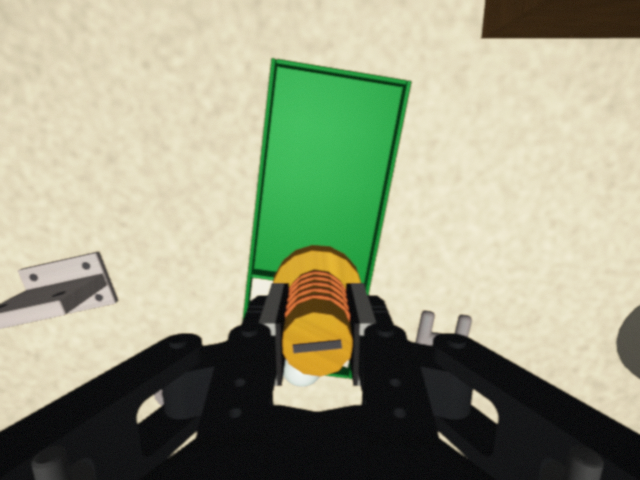

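Run:
```python
from wr import *
im,K,T=load("w17")
a,b=plane("",(272,59),.016,K,T),plane("",(411,81),.016,K,T); print(a,b,(a+b)/2); print(robot.read_state()['eef_pos'])
```

```text
[0.6075 0.2454 0.016 ] [0.6908 0.2331 0.016 ] [0.6491 0.2392 0.016 ]
[0.6328 0.1351 0.1306]
```

Emit:
apply_moves(increments=[[[0,0.01,0,0,0,0],[0,0.02,0,0,0,0],[0,0.025,0,0,0,0],[0,0.025,0,0,0,0],[0,0.01,0,0,0,0],[0,0.004,0,0,0,0],[0,0.002,0,0,0,0],[0,0,0,0,0,0]]])

```text
time: 28.33
eef_pos: [0.6312, 0.1353, 0.0354]
tcp_rot: [-1.571, 0.003, 0.002]
contact_force: [-8.1, -1.4, 12.5]
width: 0.266
```

```bash
python3 wr.py w18
python3 - <<'E'
from h import *
import cv2
for n in("scene","side"): cv2.imwrite(f"pics/{n}1.png",vision.camera(n)[...,::-1])
a=cv2.imread("pics/w18.png"); b=cv2.imread("pics/side1.png")[130:280,270:470]; b=cv2.resize(cv2.convertScaleAbs(b,alpha=1.6,beta=10),None,fx=3.2,fy=3.2,interpolation=cv2.INTER_CUBIC)
cv2.imwrite("pics/s18.png",b)
E
```

```text
28.3333 [0.6312 0.1353 0.0354] [-1.5706  0.0028  0.0024] 0.2660243639383878 [-8.077  -1.3667 12.537 ]
```

View pics/w18.png

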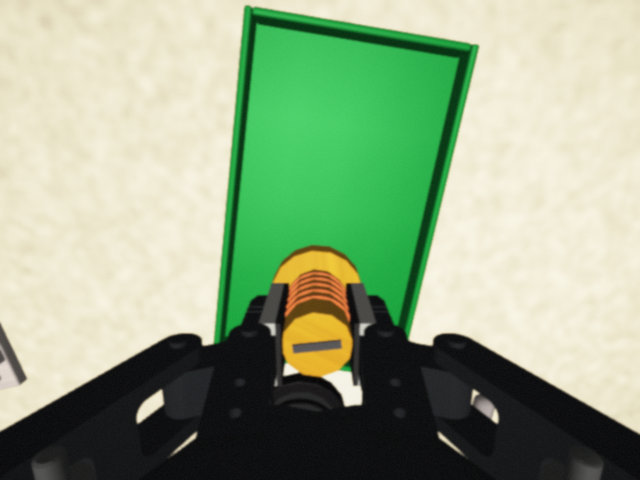

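View pics/s18.png

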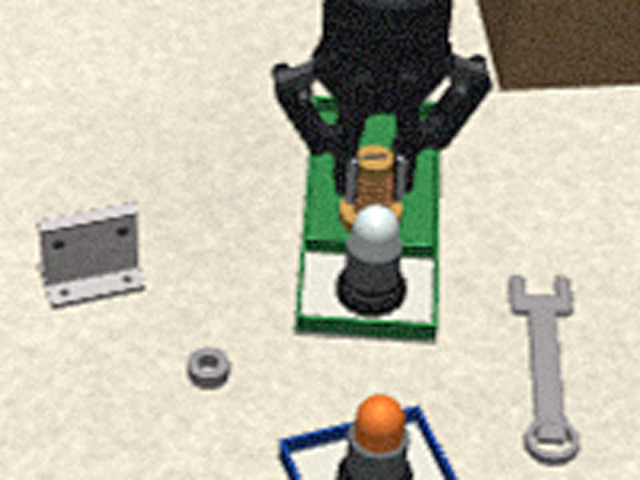

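Emit:
apply_moves(increments=[[[0,0,0,0,0,0],[0,0,0,0,0,0],[0,0,0,0,0,0],[0,0,0,0,0,0],[0,0,0,0,0,0],[0,0,0,0,0,0],[0,0,0,0,0,0],[0,0,0,0,0,0]]], claw=0.05)

```text
time: 29.15
eef_pos: [0.6329, 0.1356, 0.0342]
tcp_rot: [-1.571, -0.0, 0.0]
contact_force: [-0.5, 0.3, -0.8]
width: 0.579
```

Emit:
apply_moves(increments=[[[0,-0.01,0,0,0,0],[0,-0.02,0,0,0,0],[0,-0.03,0,0,0,0],[0,-0.03,0,0,0,0],[0,-0.01,0,0,0,0],[0,0,0,0,0,0],[0,0,0,0,0,0],[0,0,0,0,0,0]]])

```text
time: 29.82
eef_pos: [0.6322, 0.1357, 0.1335]
tcp_rot: [-1.571, 0.001, 0.001]
contact_force: [0.4, -0.7, -0.4]
width: 0.584
```

```bash
python3 wr.py w19; python3 plan.py 0.453 0.098 0.14 100.5 16;  python3 plan.py 0.453 0.098 0.14 -79.5 16; python3 -c "
from h import *
print(robot.read_state()['joint_pos'])"
```

```text
29.8167 [0.6322 0.1357 0.1335] [-1.571   0.0008  0.0012] 0.5838428131391745 [ 0.3663 -0.7417 -0.3751]
from [0.6321 0.1356 0.1331] yaw 0.0 end [0.4529 0.0983 0.1401] max step 0.0124
[[-0.011,-0,-0.002,0,-0.11,0],[-0.012,-0.001,-0.001,0,-0.11,0],[-0.011,-0,-0,0,-0.11,0],[-0.011,-0.001,0.001,0,-0.11,0],[-0.012,-0,0.003,0,-0.11,0],[-0.01,-0.001,0.004,0,-0.11,0],[-0.011,-0,0.005,0,-0.11,0],[-0.009,-0,0.006,0,-0.11,0]]
[[-0.009,-0.001,0.007,0,-0.11,0],[-0.009,-0,0.008,0,-0.11,0],[-0.007,-0.001,0.009,0,-0.11,0],[-0.006,-0,0.01,0,-0.11,0],[-0.005,-0.001,0.01,0,-0.11,0],[-0.004,-0,0.011,0,-0.1,0],[-0.003,-0,0.011,0,-0.11,0],[-0.001,-0.001,0.011,0,-0.11,0]]
from [0.6321 0.1356 0.1331] yaw 0.0 end [0.4527 0.0974 0.1401] max step 0.0121
[[-0.011,-0,-0.002,0,0.09,0],[-0.011,-0.001,-0.004,0,0.08,0],[-0.011,-0,-0.004,0,0.09,0],[-0.01,-0.001,-0.005,0,0.09,0],[-0.01,-0,-0.006,0,0.08,0],[-0.009,-0.001,-0.007,0,0.09,0],[-0.008,-0,-0.007,0,0.09,0],[-0.008,-0,-0.009,0,0.08,0]]
[[-0.007,-0.001,-0.009,0,0.09,0],[-0.007,-0,-0.009,0,0.09,0],[-0.005,-0.001,-0.01,0,0.08,0],[-0.005,-0,-0.011,0,0.09,0],[-0.003,-0.001,-0.011,0,0.09,0],[-0.003,-0,-0.011,0,0.08,0],[-0.002,-0,-0.011,0,0.09,0],[-0,-0.001,-0.012,0,0.09,0]]
[-0.4687  0.6484  0.2622  1.8864 -0.2644  0.6424 -0.0439]
```

View pics/w19.png

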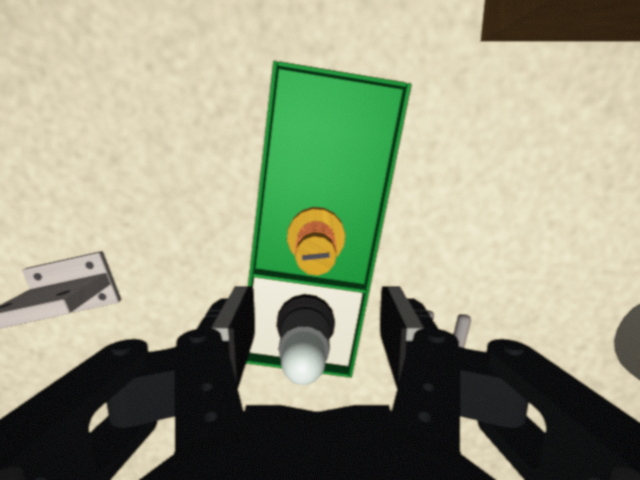

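Emit:
apply_moves(increments=[[[-0.011,0,-0.002,0,-0.11,0],[-0.012,-0.001,-0.001,0,-0.11,0],[-0.011,0,0,0,-0.11,0],[-0.011,-0.001,0.001,0,-0.11,0],[-0.012,0,0.003,0,-0.11,0],[-0.01,-0.001,0.004,0,-0.11,0],[-0.011,0,0.005,0,-0.11,0],[-0.009,0,0.006,0,-0.11,0]]], claw=0.065)

```text
time: 30.53
eef_pos: [0.5422, 0.1169, 0.1361]
tcp_rot: [-1.457, -0.689, 0.693]
contact_force: [0.2, 0.1, -0.2]
width: 0.759
```

Emit:
apply_moves(increments=[[[-0.009,-0.001,0.007,0,-0.11,0],[-0.009,0,0.008,0,-0.11,0],[-0.007,-0.001,0.009,0,-0.11,0],[-0.006,0,0.01,0,-0.11,0],[-0.005,-0.001,0.01,0,-0.11,0],[-0.004,0,0.011,0,-0.1,0],[-0.003,0,0.011,0,-0.11,0],[-0.001,-0.001,0.011,0,-0.11,0]]])

```text
time: 31.2
eef_pos: [0.4524, 0.098, 0.1402]
tcp_rot: [-1.114, -1.342, 1.345]
contact_force: [-0.5, 0.5, 0.4]
width: 0.762
```

Emit:
apply_moves(increments=[[[0,0,0,0,0,0],[0,0,0,0,0,0],[0,0,0,0,0,0],[0,0,0,0,0,0],[0,0,0,0,0,0],[0,0,0,0,0,0],[0,0,0,0,0,0],[0,0,0,0,0,0]]])

```text
time: 31.87
eef_pos: [0.4538, 0.0985, 0.1413]
tcp_rot: [-1.119, -1.34, 1.34]
contact_force: [-0.4, 0.2, -0.4]
width: 0.759
```

```bash
python3 wr.py w20
```

```text
31.8667 [0.4538 0.0985 0.1413] [-1.1193 -1.3398  1.3398] 0.7593071276146134 [-0.3502  0.1647 -0.3977]
```

View pics/w20.png

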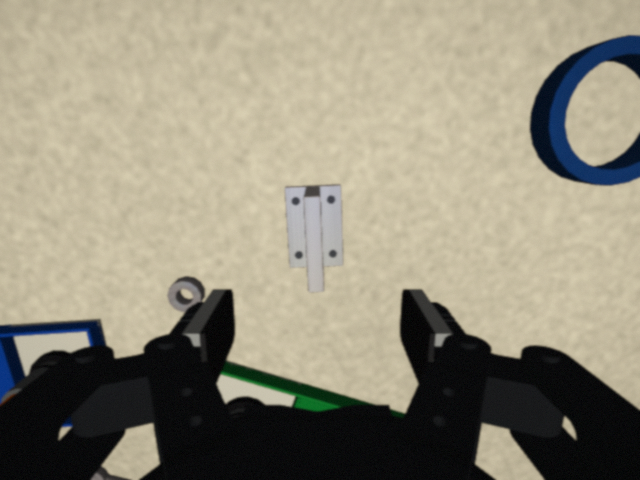

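Run:
```python
from wr import *
im,K,T=load("w20")
P=np.array([plane("",p,.006,K,T)[:2] for p in [(286,187),(341,184),(343,264),(290,267)]]); print(P, P.mean(0), cv2.minAreaRect((P*1000).astype(np.float32)))
# web top ends z=54
a,b=plane("",(312.5,196),.054,K,T),plane("",(316.5,292),.054,K,T); print(a,b,(a+b)/2,np.degrees(np.arctan2((b-a)[1],(b-a)[0])),np.linalg.norm(b-a))
s=robot.read_state(); print(s['eef_pos'], np.degrees(np.arctan2(*T[:2,0][::-1])))
```

```text
[[0.4276 0.0716]
 [0.4187 0.1091]
 [0.4763 0.1219]
 [0.4855 0.0838]] [0.452  0.0966] ((452.1302795410156, 96.42294311523438), (59.67725372314453, 39.27290344238281), 12.592833518981934)
[0.4233 0.0902 0.054 ] [0.4816 0.1031 0.054 ] [0.4525 0.0966 0.054 ] 12.413620515299112 0.059692078129582264
[0.4537 0.0985 0.1413] 100.21577194834738
```

Emit:
apply_moves(increments=[[[-0.001,0.01,0.001,0,-0.02,0],[-0.001,0.02,0.001,0,-0.02,0],[0,0.025,0,0,0,0],[0,0.025,0,0,0,0],[0,0.02,0,0,0,0],[0,0.01,0,0,0,0],[0,0,0,0,0,0],[0,0,0,0,0,0]]])

```text
time: 32.58
eef_pos: [0.4518, 0.0961, 0.031]
tcp_rot: [-1.097, -1.368, 1.37]
contact_force: [0.4, -0.3, 0.6]
width: 0.763
```

```bash
python3 wr.py w21
```

```text
32.5833 [0.4518 0.0961 0.031 ] [-1.0967 -1.3678  1.37  ] 0.7625974962287935 [ 0.404  -0.2624  0.5999]
```

View pics/w21.png

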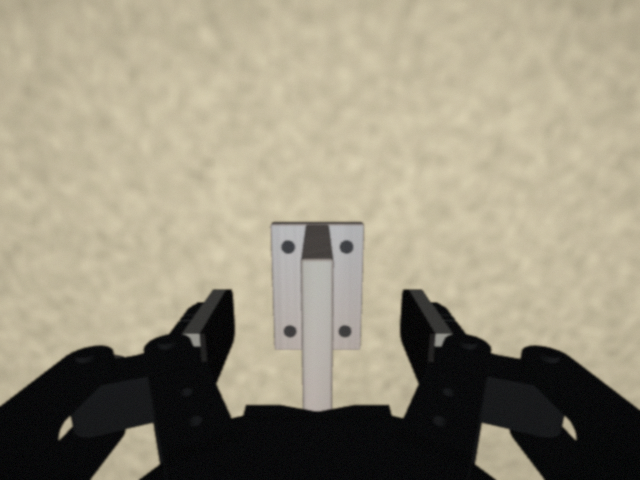

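Emit:
apply_moves(increments=[[[0,0,0,0,0,0],[0,0,0,0,0,0],[0,0,0,0,0,0],[0,0,0,0,0,0],[0,0,0,0,0,0],[0,0,0,0,0,0],[0,0,0,0,0,0],[0,0,0,0,0,0]]], claw=0.002, newtons=70)

```text
time: 33.3
eef_pos: [0.4524, 0.096, 0.0319]
tcp_rot: [-1.098, -1.37, 1.368]
contact_force: [-0.8, 0.3, 7.2]
width: 0.105
```

Emit:
apply_moves(increments=[[[0,-0.003,0,0,0,0],[0,-0.007,0,0,0,0],[0,-0.015,0,0,0,0],[0,-0.025,0,0,0,0],[0,-0.025,0,0,0,0],[0,-0.02,0,0,0,0],[0,-0.005,0,0,0,0],[0,0,0,0,0,0]]])

```text
time: 33.97
eef_pos: [0.4528, 0.0959, 0.1329]
tcp_rot: [-1.1, -1.371, 1.366]
contact_force: [0.5, -0.4, -1.3]
width: 0.105
```

```bash
python3 wr.py w22; python3 plan.py 0.6447 0.209 0.131 81.5 16
```

```text
33.9667 [0.4528 0.0959 0.1329] [-1.0999 -1.3711  1.3664] 0.10521347856737943 [ 0.5109 -0.3792 -1.3255]
from [0.4523 0.0958 0.1318] yaw 102.5 end [0.6444 0.2095 0.1308] max step 0.0144
[[0.004,0,-0.013,0,0.02,0],[0.005,0,-0.013,0,0.03,0],[0.005,0,-0.013,0,0.02,0],[0.005,0,-0.013,0,0.02,0],[0.006,0,-0.013,0,0.02,0],[0.005,0,-0.013,0,0.03,0],[0.006,0,-0.013,0,0.02,0],[0.007,0,-0.012,0,0.02,0]]
[[0.006,0,-0.012,0,0.03,0],[0.007,0.001,-0.012,0,0.02,0],[0.008,-0,-0.012,0,0.02,0],[0.007,-0,-0.012,0,0.03,0],[0.008,-0,-0.012,0,0.02,0],[0.008,-0,-0.011,0,0.02,0],[0.008,-0,-0.011,0,0.02,0],[0.009,-0,-0.011,0,0.03,0]]
```

View pics/w22.png

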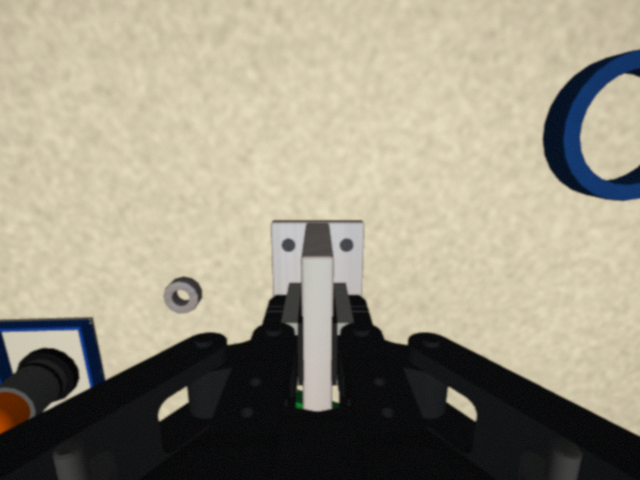

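Emit:
apply_moves(increments=[[[0.004,0,-0.013,0,0.02,0],[0.005,0,-0.013,0,0.03,0],[0.005,0,-0.013,0,0.02,0],[0.005,0,-0.013,0,0.02,0],[0.006,0,-0.013,0,0.02,0],[0.005,0,-0.013,0,0.03,0],[0.006,0,-0.013,0,0.02,0],[0.007,0,-0.012,0,0.02,0]]])

```text
time: 34.68
eef_pos: [0.5482, 0.1529, 0.1294]
tcp_rot: [-1.19, -1.235, 1.239]
contact_force: [-0.3, -0.2, -1.3]
width: 0.109
```

Emit:
apply_moves(increments=[[[0.006,0,-0.012,0,0.03,0],[0.007,0.001,-0.012,0,0.02,0],[0.008,0,-0.012,0,0.02,0],[0.007,0,-0.012,0,0.03,0],[0.008,0,-0.012,0,0.02,0],[0.008,0,-0.011,0,0.02,0],[0.008,0,-0.011,0,0.02,0],[0.009,0,-0.011,0,0.03,0]]])

```text
time: 35.35
eef_pos: [0.6438, 0.2098, 0.1279]
tcp_rot: [-1.277, -1.094, 1.1]
contact_force: [-0.2, 0.7, -0.5]
width: 0.109
```

Emit:
apply_moves(increments=[[[0,0,0,0,0,0],[0,0,0,0,0,0],[0,0,0,0,0,0],[0,0,0,0,0,0],[0,0,0,0,0,0],[0,0,0,0,0,0],[0,0,0,0,0,0],[0,0,0,0,0,0]]])

```text
time: 36.02
eef_pos: [0.6441, 0.2097, 0.1305]
tcp_rot: [-1.277, -1.098, 1.097]
contact_force: [0.1, -0.0, -1.0]
width: 0.104
```

```bash
python3 wr.py w23
```

```text
36.0167 [0.6441 0.2097 0.1305] [-1.2769 -1.0975  1.0972] 0.10357566868142587 [ 0.1482 -0.0197 -0.9816]
```

View pics/w23.png

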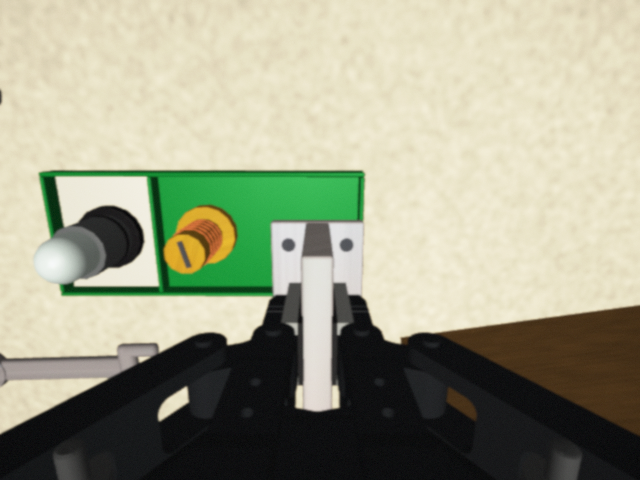

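Run:
```python
from wr import *
im,K,T=load("w23")
for z in (0,.05,.1,.15): print("box",z,plane("",(400,340),z,K,T),plane("",(640,306),z,K,T), "scene",plane("scene",(320,414),z))
S0=np.array(tri("scene",(320,414),"side",(417,142))[0]); print("box near corner top? tri",tri("scene",(320,414),"side",(407,82)))
yax=np.array([.1526,.988]);xax=np.array([.988,-.1526]);c=np.array([.6335,.1363])
for p in [(364,172),(361,292)]: 
    q=plane("",p,.016,K,T)[:2]-c; print(q@xax,q@yax)
q=np.array([.6441,.2097])-c; print("bracket tray xy",q@xax,q@yax)
```

```text
box 0 [0.7389 0.26   0.    ] [0.7378 0.4404 0.    ] scene [0.7074 0.2342 0.    ]
box 0.05 [0.7086 0.2523 0.05  ] [0.7077 0.3982 0.05  ] scene [0.7189 0.2456 0.05  ]
box 0.1 [0.6784 0.2446 0.1   ] [0.6776 0.356  0.1   ] scene [0.7305 0.257  0.1   ]
box 0.15 [0.6481 0.2369 0.15  ] [0.6476 0.3139 0.15  ] scene [0.742  0.2683 0.15  ]
box near corner top? tri (array([0.7141, 0.2813, 0.1707]), np.float64(0.06645567416080152))
-0.04357046617415148 0.10441118499545264
0.03889754100886996 0.10512166869943673
bracket tray xy -0.000728039999999947 0.07413676
```

Run:
```python
from h import *
b=plane("side",(417,151),0); b2=plane("side",(550,151),0);print(b,b2)
for z in(.06,.08,.1,.12): print(z,plane("side",(407,103),z), plane("scene",(320,414),z))
```

```text
[0.7188 0.287  0.    ] [1.0108 0.2657 0.    ]
0.06 [0.7056 0.3851 0.06  ] [0.7212 0.2479 0.06  ]
0.08 [0.6999 0.3563 0.08  ] [0.7258 0.2524 0.08  ]
0.1 [0.6941 0.3274 0.1   ] [0.7305 0.257  0.1   ]
0.12 [0.6884 0.2986 0.12  ] [0.7351 0.2615 0.12  ]
```

Emit:
apply_moves(increments=[[[0,0.01,0,0,0,0],[0,0.02,0,0,0,0],[0,0.025,0,0,0,0],[0,0.02,0,0,0,0],[0,0.01,0,0,0,0],[0,0.006,0,0,0,0],[0,0.0025,0,0,0,0],[0,0,0,0,0,0]]])

```text
time: 36.73
eef_pos: [0.6441, 0.2099, 0.037]
tcp_rot: [-1.277, -1.097, 1.098]
contact_force: [0.7, -0.4, -0.2]
width: 0.107
```

Emit:
apply_moves(increments=[[[0,0,0,0,0,0],[0,0.0005,0,0,0,0],[0,0.0005,0,0,0,0],[0,0,0,0,0,0],[0,0,0,0,0,0],[0,0,0,0,0,0],[0,0,0,0,0,0],[0,0,0,0,0,0]]])

```text
time: 37.4
eef_pos: [0.6442, 0.2099, 0.036]
tcp_rot: [-1.277, -1.098, 1.097]
contact_force: [-0.4, -0.4, 2.2]
width: 0.106
```

```bash
python3 wr.py w24
```

```text
37.4 [0.6442 0.2099 0.036 ] [-1.2769 -1.0977  1.0972] 0.10555762004087375 [-0.4347 -0.3752  2.2275]
```

View pics/w24.png

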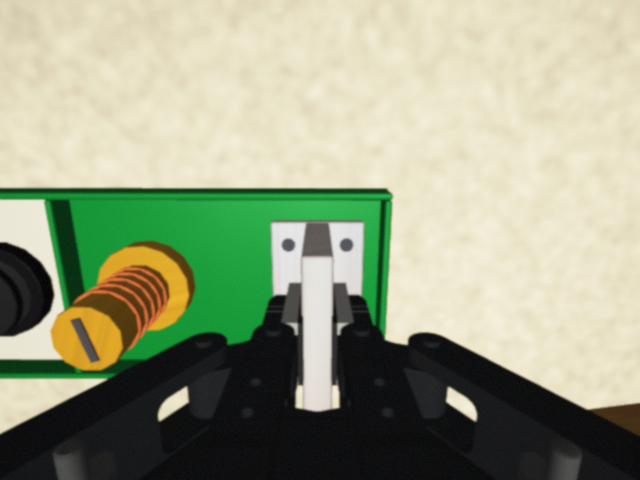

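Emit:
apply_moves(increments=[[[0,0,0,0,0,0],[0,0,0,0,0,0],[0,0,0,0,0,0],[0,0,0,0,0,0],[0,0,0,0,0,0],[0,0,0,0,0,0],[0,0,0,0,0,0],[0,0,0,0,0,0]]], claw=0.035)

```text
time: 38.12
eef_pos: [0.6441, 0.2098, 0.0358]
tcp_rot: [-1.277, -1.097, 1.097]
contact_force: [0.4, -1.2, 0.1]
width: 0.408
```

Emit:
apply_moves(increments=[[[0,-0.01,0,0,0,0],[0,-0.02,0,0,0,0],[0,-0.03,0,0,0,0],[0,-0.03,0,0,0,0],[0,-0.03,0,0,0,0],[0,-0.03,0,0,0,0],[0,-0.02,0,0,0,0],[0,0,0,0,0,0]]])

```text
time: 38.78
eef_pos: [0.6461, 0.2107, 0.2118]
tcp_rot: [-1.28, -1.104, 1.091]
contact_force: [0.9, 0.3, -0.6]
width: 0.411
```

```bash
python3 wr.py w25
python3 - <<'E'
from h import *
for n,(x,y,w,h) in {"scene":(160,130,340,300),"side":(210,90,260,370)}.items():
    im=vision.camera(n)[...,::-1]; c=cv2.convertScaleAbs(im[y:y+h,x:x+w],alpha=1.6,beta=10)
    s=min(800/w,600/h); cv2.imwrite(f"pics/{n}2c.png",cv2.resize(c,None,fx=s,fy=s,interpolation=cv2.INTER_CUBIC))
E
```

```text
38.7833 [0.6461 0.2107 0.2118] [-1.2796 -1.104   1.0913] 0.4108692428327649 [ 0.9151  0.3248 -0.554 ]
```

View pics/w25.png

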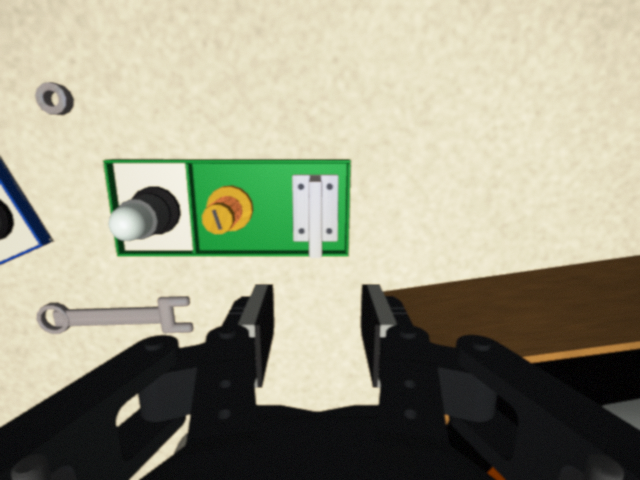

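View pics/side2c.png

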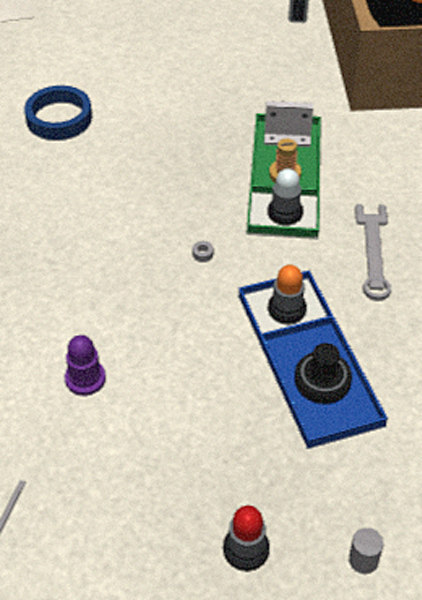

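View pics/scene2c.png

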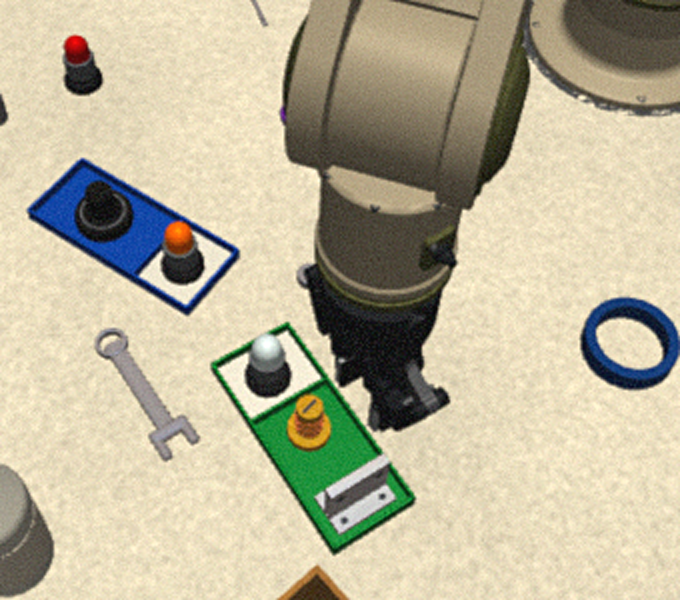

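Emit:
apply_moves(increments=[[[0,0,0,0,0,0],[0,0,0,0,0,0],[0,0,0,0,0,0],[0,0,0,0,0,0],[0,0,0,0,0,0],[0,0,0,0,0,0],[0,0,0,0,0,0],[0,0,0,0,0,0]]])

```text
time: 39.6
eef_pos: [0.6441, 0.2099, 0.2058]
tcp_rot: [-1.277, -1.097, 1.097]
contact_force: [0.2, -0.4, -0.8]
width: 0.409
```

Run:
```python
from wr import *; from det import masks
im,K,T=load("w25")
yax=np.array([.1526,.988]);xax=np.array([.988,-.1526]);c=np.array([.6335,.1363])
for nm,p,z in [("clear foot",(156,211),.012),("adj flange",(228,210),.014),("bracket foot",(315.5,208.5),.010)]:
    w=plane("",p,z,K,T); q=w[:2]-c; print(nm,w,"tray",q@xax,q@yax)
s=vision.camera("side"); m=masks(s)['red']
print([(a,cc) for a,cc,b,l in blobs(m,100) if 340<cc[0]<390])
print(ticket.finish_job())
```

```text
clear foot [0.6249 0.0713 0.012 ] tray 0.0013812497654843952 -0.06549436088405318
adj flange [0.6333 0.1348 0.014 ] tray 4.712905596975015e-05 -0.0015201375074730887
bracket foot [0.6444 0.2107 0.01  ] tray -0.0005810870229232222 0.07521078565428713
[(np.int32(163), array([362.3681, 409.1166]))]
the job is handed in; nothing more can be done
None
```

Both kits are made up and the job was handed in at about 39.7 s on the robot clock. I finished the blue tray first: dust cap in the large cell, then amber bulb in the white cell. After that the green tray got the clear bulb, then the adjuster and the bracket side by side.

**Last checks:** the pictures show all five parts upright in their cells and released, with the gripper about 0.2 m up and touching nothing. The measured positions in the green tray frame were:

| Part | x (mm) | y (mm) | Cell y range (mm) |
|---|---|---|---|
| Clear bulb | +1 | −65 | −102 to −36 |
| Adjuster | 0 | −2 | −33 to 102 |
| Bracket | −1 | +75 | −33 to 102 |

For the blue tray I judged the parts by eye in the pictures, and both sit well inside their cells. The red bulb shows at the same pixels as at the start, and I left the purple look-alike alone.

**Worth noting:** setting the adjuster down gave about 12 N upward and 8 N sideways on the tool. The arm shifted by about 1.5 mm, but the adjuster stood cleanly afterwards. None of my checks failed. How far each base sits off the floor I inferred from contact and the pictures rather than measuring it.

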